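Change over the drying cupboard in the framing shop

TASK

Lift the latch bar of the small drying cupboard out of its catch and swing the gate open, with the rack on its inside. Take the dried moulding samples off the rack and lay them flat in the grey tray, lay every fresh sample from the bench level and square across both rails of the rack, side by side, then shut the gate so that the latch bar has dropped home in its catch. Leave the tape measure, tape roll and knife where they are.

Things in the scene. Friction and masses are not known exactly. Their poses are not given: they have to be found in the camera images.
- raw1_mid (a point): A fresh sample that waits on the bench (two or three are present): a plain straight length of pale wooden picture moulding, square in section: 78 mm long (its y axis), 30 mm wide (x) and 30 mm tall (z), thin darker reed lines along it; about 50 g. Any long side may be up. The point is its centre, 15 mm above its underside.
- raw2_mid (a point): A fresh sample that waits on the bench (two or three are present): a plain straight length of pale wooden picture moulding, square in section: 78 mm long (its y axis), 30 mm wide (x) and 30 mm tall (z), thin darker reed lines along it; about 50 g. Any long side may be up. The point is its centre, 15 mm above its underside.
- raw3_mid (a point): A fresh sample that waits on the bench (two or three are present): a plain straight length of pale wooden picture moulding, square in section: 78 mm long (its y axis), 30 mm wide (x) and 30 mm tall (z), thin darker reed lines along it; about 50 g. Any long side may be up. The point is its centre, 15 mm above its underside.
- dry1_mid (a point): A dried sample that lies on the gate's rack at the start, inside the shut cupboard (one or two are present): a plain straight length of pale wooden picture moulding, square in section: 78 mm long (its y axis), 30 mm wide (x) and 30 mm tall (z), thin darker reed lines along it; about 50 g. Any long side may be up. The point is its centre, 15 mm above its underside.
- dry2_mid (a point): A dried sample that lies on the gate's rack at the start, inside the shut cupboard (one or two are present): a plain straight length of pale wooden picture moulding, square in section: 78 mm long (its y axis), 30 mm wide (x) and 30 mm tall (z), thin darker reed lines along it; about 50 g. Any long side may be up. The point is its centre, 15 mm above its underside.
- gate (a joint): Gate of the drying cupboard, a wooden panel on a vertical hinge at the cupboard's left (+y) front edge: 0 = shut, grows to 1.7 rad as its free (right) edge swings out towards the robot, clockwise seen from above. A light friction hinge (0.12 N m): it stays where it is left.
- gate_hinge (a point): Point on the gate's hinge line at table height; its axes turn with the gate: -y runs from the hinge along the gate to its free edge, x through the gate to its inner side (into the cupboard when shut). The panel is 12 mm thick, centred on the hinge line, from 2 to 259 mm from the hinge and from 61 to 169 mm above the table.
- cupboard_top (a point): Centre of the top of the plywood drying cupboard, 192 mm above the table; it has a roof, stands fixed on four feet, is 182 mm deep (x) and 331 mm wide (y) and opens to -x. The right end of its front is a fixed post that carries the latch's catch.
- rack_mid (a point): Middle of the rack on the gate's inner side, at the rail tops, 120 mm above the table; moves with the gate, has its axes. Two level rails, 10 mm wide, run along the gate (y), centre lines 22.5 mm either side (x) of this point. Gate panel's face at x = -51 mm, an edge lip 10 mm above the rails at x = +51 mm, end stops 14 mm above them at y = +-102 mm. Three samples fit across, 60 mm apart.
- latch (a joint): Gravity latch bar on the gate's outer face, a 10 mm round steel bar pivoted 90 mm from the hinge line, 145 mm above the table; it reaches 34 mm past the gate's free edge. 0 = level, resting by its own weight; grows to 0.55 rad as the free end is lifted. Level with the gate shut, it is held behind the catch's lip; lifted by 0.12 rad or more it is free.
- catch_lip (a point): Top of the lip of the steel catch on the cupboard's post, 156 mm above the table; the bar drops in behind it (between lip and post). The catch's front, towards the robot, slopes down and out at 45 degrees for 27 mm: a gate pushed shut lifts the bar over the lip by itself.
- latch_knob (a point): Grip point on the latch bar's finger pin: a 12 mm round pin standing out level from the bar, away from the gate, 100 mm from the bar's pivot, ending in a 22 mm black ball. The point is on the pin 24 mm short of the ball's centre, 145 mm above the table when level. Axes: x along the pin towards the gate, -y along the bar to its free end. Pinch it from above, fingers either side along the bar.
- tray_in (a point): Centre of the inner floor (5 mm above the table) of the out-tray, an open grey plastic tray fixed on the bench, 190 (x) by 130 (y) by 30 mm high outside, walls 5 mm thick.
- tape_measure: Bystander: yellow tape measure, 65 x 40 x 60 mm high, origin under its centre.
- tape_roll: Bystander: roll of tape lying flat, 90 mm across, 24 mm high, origin under its centre.
- knife: Bystander: red utility knife lying flat, 150 mm long (y), 22 mm wide, 16 mm high, origin under its centre.
Not all that is in view belongs to the job. There is more than one size of the part that bears tray_in; the job needs the smaller.

How it is judged:
By the outcome, as a careful person would: the job done as asked, in the order asked, and still so for the second after the job is handed in, with the robot touching nothing.
Of raw1, raw2, raw3 only 2 to 3 are there at a start; the rules pass over those that are not, and their reading is None.
Of dry1, dry2 only 1 to 2 are there at a start; the rules pass over those that are not, and their reading is None.
At some moment in a run one of raw1, raw2, raw3 may be knocked a few centimetres aside while the robot is not near it.
Once in a run the grip may slacken for a moment while it holds something.
It also fails if it takes over 208 s, if anything falls off the work surface, if the arm or the gripper's body presses on something with over 40 N, if the wrist force passes 120 N, or if a joint passes its speed limit or range.

ROBOT

A 6-joint arm with a two-finger parallel gripper is mounted at the origin on the work surface. World frame = base frame: x ahead of the robot, y to its left, z up, the work surface at z = 0. Lengths are in m, angles in rad, forces in N, time in s.
With the tool pointing down it reaches from about 0.275 to 0.75 m from the base axis. Payload 10.2 kg.
Tool frame: the origin (TCP) lies midway between the tips of the shut fingers; the grasp point (between the pads) lies 19 mm behind it; x points along the fingers, y is the direction in which the jaws open and shut, and the axes are right-handed (so a half turn about x gives the same grasp; the last joint's range is limited). The gripper opens to 85 mm and grips with 20 to 120 N. Pads are 22 mm wide; open, the fingers measure 114 mm over their backs; the gripper's body (76 mm by 85 mm) begins 54 mm behind the grasp point. The pads swing forward as they close: fully open they stand 13 mm farther back than shut.
Start: joints at [0.907, 0.313, 1.498, -0, 1.331, -0.223], TCP at [0.224, 0.475, 0.231] pointing down, gripper open.
Joint ranges: [-2.94, 2.94], [-0.97, 2.17], [0.19, 2.56], [-1.23, 4.37], [0.02, 3.11], [-2.88, 2.88]. Speed limits (rad/s): [2.39, 2.39, 3.01, 3.14, 3.14, 3.14].

INTERFACE

Orientations are given as a unit quaternion [x, y, z, w].
In Python, from rig import monitor, vision, workorder gives the robot as it stands.
- The arm moves only by the tool drive_tool, never from a script. Its argument "steps" is text: rows parted by semicolons, each of 7 numbers parted by spaces: the shift along the world's x, y, z in m, then the turn, a rotation vector about the world's x, y, z in rad, then the closure in counts, from 0 (fully open) to 255 (shut). In form: tx ty tz ax ay az hand; .... A call has 1 to 8 rows; each row is the pose to reach, as a shift and turn from the pose measured when the call began; what a row does not reach only later rows make up. A row lasts 1/10 s, in which the tool goes at most 50 mm and 8.59 degrees, less where a joint would pass 70% of its speed; a pose out of reach is approached as far as the arm can. A call with a gripper value outside its range is refused whole. The fingers move at their own pace and stop on an object; the grip force is fixed at half the most. Time passes only in rows, so rows that repeat a pose let the fingers close. It gives the time, the measured TCP pose, the force and the opening at its end, in the units of the state.
- monitor.observe(): the state, without advancing time (a new reading comes with each control period).
- vision.read_camera(name): name is "side" or "top" or "wrist"; returns a dict with "image" (400x640x3 uint8, red, green, blue), "z_map" (400x640 float32, m along the optical axis (not along the pixel's ray), 0 where there is no reading), "fov_y" (degrees; the focal length in pixels is half the picture's height over the tangent of half this angle, whatever the lens; pixels are square), "cx", "cy" (the principal point, pixels), "cam_to_world" (4x4, takes a point from camera to world coordinates). Camera axes: x right, y down, z forward; pixel columns grow to the right and rows downward; lengths in m; the calibration is good to about 2 mm. A picture is of the moment at which its call begins.
- workorder.finish_job(): hands the job in, once; it reports no verdict.
The state is a dict: "clock": time; "q": joint angles; "joint_velocities": joint speeds; "joint_torque": joint torques, N m; "ee_pos": TCP position; "orientation": TCP orientation; "contact_force": force on the tool from outside, world axes, zero at the start; "torque": the same for the moment, N m; "opening": finger opening in m.
Only numpy, scipy, OpenCV 4.12 (cv2) and the standard library are available. Lean on these libraries where they do the work, as an engineer would, in place of code of your own. Each camera call takes 0.05 s, during which the arm holds its last target.

## Working session

There is one attempt and no reset: what is moved stays moved. The work goes in short steps, Python scripts to look and compute and a tool call to move; the robot and the scene stay as the last step left them, time stands still between calls to the robot, and variables do not carry over. Pictures are saved under pics/ and viewed, and the job is handed in when it is done.

Besides the shell and the picture viewer there is one more tool, called after "Request:" as name(argument=value, ...), one argument or row to a line, values as JSON. drive_tool: Moves the arm, as the interface text tells. Its arguments: {"type":"object","properties":{"steps":{"type":"string"}},"required":["steps"]}

```bash
mkdir -p pics; ls; cat > h.py <<'E'
import numpy as np, cv2
from rig import monitor, vision, workorder
def cam(n):
    d=vision.read_camera(n); return d
def K(d):
    f=d["image"].shape[0]/2/np.tan(np.radians(d["fov_y"])/2); return f,d["cx"],d["cy"]
def pts(d):
    f,cx,cy=K(d); z=d["z_map"]; h,w=z.shape
    u,v=np.meshgrid(np.arange(w),np.arange(h))
    P=np.stack([(u-cx)/f*z,(v-cy)/f*z,z,np.ones_like(z)],-1)
    W=P@np.array(d["cam_to_world"]).T
    W[z<=0]=np.nan
    return W[...,:3]
def ray(d,u,v,h):
    f,cx,cy=K(d);T=np.array(d["cam_to_world"])
    r=T[:3,:3]@np.array([(u-cx)/f,(v-cy)/f,1]);o=T[:3,3]
    return o+r*(h-o[2])/r[2]
def save(d,n,crop=None,s=1):
    im=d["image"][...,::-1]
    if crop: x0,y0,x1,y1=crop; im=im[y0:y1,x0:x1]
    if s!=1: im=cv2.resize(im,None,fx=s,fy=s,interpolation=cv2.INTER_CUBIC)
    cv2.imwrite("pics/"+n+".png",im)
E
python3 - <<'E'
from h import *
for n in ["side","top","wrist"]:
    d=cam(n);save(d,n+"0");print(n,d["fov_y"],d["cx"],d["cy"],np.round(d["cam_to_world"],3).tolist())
s=monitor.observe();print(s)
E
```

```text
pics
side 50.832905691506134 322.617901155792 193.27730076650283 [[0.76, -0.387, 0.522, -0.017], [-0.65, -0.436, 0.623, -0.619], [-0.013, -0.812, -0.583, 0.738], [0.0, 0.0, 0.0, 1.0]]
top 48.73583495472786 319.69692100791633 202.91449370018745 [[-0.056, -0.976, 0.21, 0.293], [-0.998, 0.056, -0.006, 0.045], [-0.006, -0.21, -0.978, 1.138], [0.0, 0.0, 0.0, 1.0]]
wrist 69.39466149705541 320.8903955672483 198.0541306825722 [[0.426, 0.87, 0.247, 0.163], [0.904, -0.41, -0.117, 0.504], [-0.001, 0.273, -0.962, 0.373], [0.0, 0.0, 0.0, 1.0]]
{'clock': 0.15, 'q': array([ 9.06623808e-01,  3.13307896e-01,  1.49820329e+00, -4.88741563e-07,
        1.33101024e+00, -2.23424959e-01]), 'joint_velocities': array([ 0.00129279, -0.0019472 , -0.00148628,  0.00049603,  0.0005488 ,
       -0.00151089]), 'joint_torque': array([ 2.97501530e-03, -4.12367892e+01, -2.59795940e+01, -5.48205185e-05,
        3.26436297e-03, -2.83548715e-06]), 'ee_pos': array([0.22388547, 0.47467503, 0.23089581]), 'orientation': array([ 0.15427288,  0.69014675, -0.15486614,  0.68986507]), 'contact_force': array([ 0.82498692, -0.44476012, -0.41036886]), 'torque': array([-0.01497406,  0.0628207 , -0.00560807]), 'opening': 0.08544372420995679}
```

View pics/side0.png

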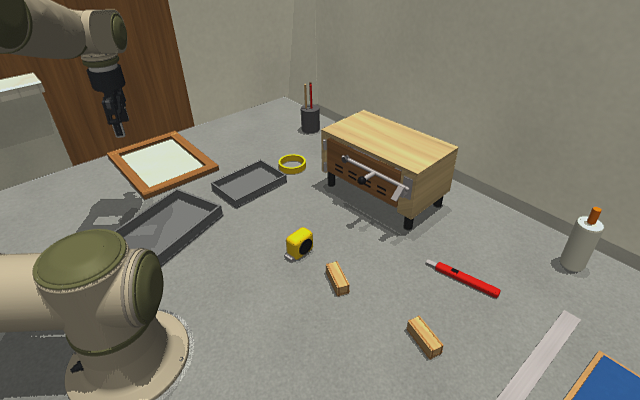

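View pics/top0.png

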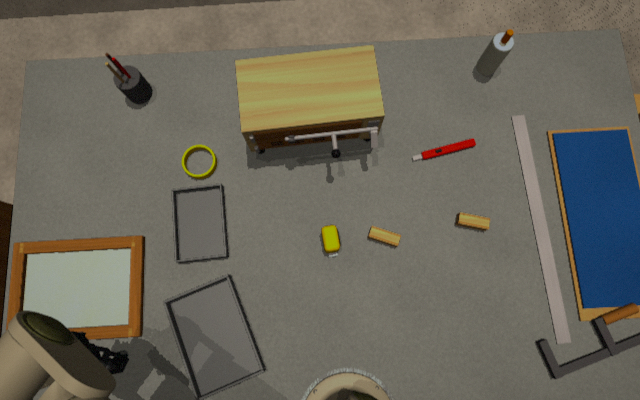

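View pics/wrist0.png

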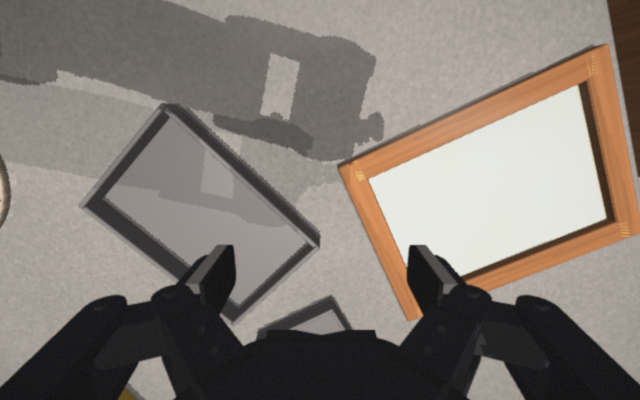

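The side view shows the cupboard at (390,160) with the latch bar on its front and the knob at (362,181). Two fresh samples lie at (337,278) and (425,337). In the top view the samples are at (384,237) and (473,221), and the knob is at (336,153).

What could be taken for what, in top view pixels:
- **Trays:** the smaller grey tray is at (200,223) and the larger at (215,335). The job needs the smaller one.
- **Frames:** the picture frame at (80,288) and the blue panel at (600,220) are not trays.
- **Samples:** the grey strip at (540,230) and the knife at (445,150) are not samples.

Next I'll measure and make a close crop.

```bash
cat > m.py <<'E'
from h import *
def boxes(mask,mn=30):
    c,_=cv2.findContours(mask.astype(np.uint8),cv2.RETR_EXTERNAL,cv2.CHAIN_APPROX_NONE)
    return [k for k in c if cv2.contourArea(k)>mn]
def rect(P):
    r=cv2.minAreaRect((P[:,:2]*1000).astype(np.float32));return np.round(r[0],1),np.round(r[1],1),round(r[2],1)
E
python3 - <<'E'
from m import *
d=cam("top");W=pts(d)
save(d,"topcrop",(160,30,520,270),2.2)
def reg(x0,y0,x1,y1,zlo,zhi):
    m=np.zeros(W.shape[:2],bool);m[y0:y1,x0:x1]=1
    return W[m&(W[...,2]>zlo)&(W[...,2]<zhi)]
for n,a in dict(raw1=(360,220,410,255,.02,.04),raw2=(450,205,500,238,.02,.04),tray=(165,178,235,270,.02,.04),bigtray=(160,270,270,400,.02,.045),top=(230,40,390,140,.18,.21),tm=(315,220,345,260,.03,.08),roll=(178,140,220,182,.01,.04),knife=(405,130,480,165,.008,.03)).items():
    P=reg(*a);print(n,len(P),np.round(P[:,2].mean(),4),rect(P))
print(np.round(W[153,336],3),np.round(W[134,320],3))
s=cam("side");save(s,"sidecrop",(300,100,480,240),4)
d2=W[100:170,230:395];
E
```

```text
raw1 377 0.0301 (array([ 439.6, -120.5]), array([77.6, 31.4]), 68.3)
raw2 391 0.0299 (array([ 465. , -349.8]), array([79.1, 31.5]), 74.3)
tray 659 0.0282 (array([501.2, 350. ]), array([191.1, 131.6]), 3.7)
bigtray 1414 0.0354 (array([220.3, 313.6]), array([249.4, 171.7]), 19.5)
top 10443 0.1924 (array([773.3,  49.6]), array([185. , 331.7]), 3.6)
tm 428 0.0575 (array([438.1,  16. ]), array([65.4, 42.1]), 7.2)
roll 367 0.0213 (array([666.1, 351.7]), array([88.7, 89. ]), 47.3)
knife 490 0.0155 (array([ 662.1, -300.2]), array([ 23.5, 179.6]), 12.5)
[ 0.621 -0.006  0.156] [0.671 0.028 0.152]
```

View pics/topcrop.png

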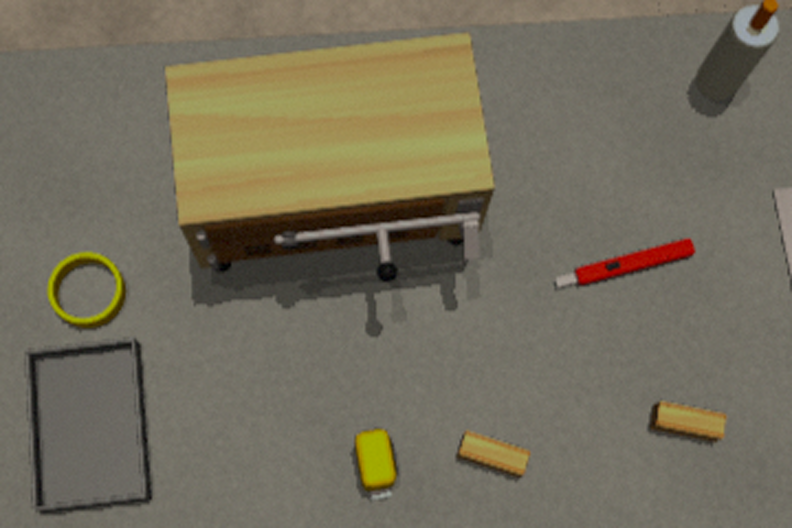

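View pics/sidecrop.png

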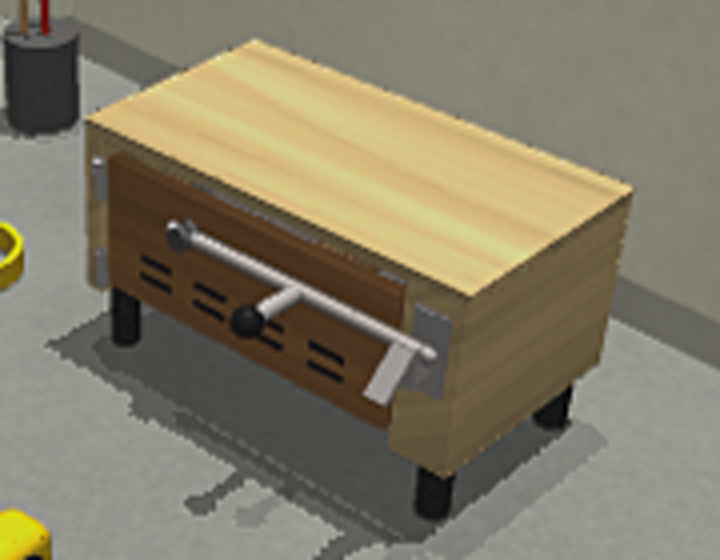

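```bash
python3 - <<'E'
from m import *
d=cam("top");W=pts(d)
a=np.radians(3.6);ex=np.array([np.cos(a),np.sin(a)]);ey=np.array([-np.sin(a),np.cos(a)]);c=np.array([.7733,.0496])
L=np.stack([(W[...,:2]-c)@ex,(W[...,:2]-c)@ey,W[...,2]],-1)
m=(L[...,2]>.135)&(L[...,2]<.165)&(L[...,0]<-.07)&(L[...,0]>-.22)&(abs(L[...,1])<.2)
P=L[m];print(len(P))
for y in np.arange(-.17,.17,.01):
    q=P[(P[:,1]>=y)&(P[:,1]<y+.01)]
    if len(q):print(round(y,3),len(q),np.round(q.min(0),3),np.round(q.max(0),3))
# ball: dark
im=d["image"].astype(int)
b=m&(L[...,0]<-.13)
v,u=np.nonzero(b);print(np.c_[u,v][:0],)
print(np.round(P[P[:,0]<-.13],3)[:40])
s=cam("side");W2=pts(s);L2=np.stack([(W2[...,:2]-c)@ex,(W2[...,:2]-c)@ey,W2[...,2]],-1)
q=L2[(L2[...,2]>.065)&(L2[...,2]<.185)&(L2[...,0]<-.05)&(L2[...,0]>-.22)&(abs(L2[...,1])<.2)]
print("front x hist",np.histogram(q[:,0],bins=np.arange(-.17,-.07,.005)))
for z in [.07,.08,.09,.1,.11,.12]:
    r=q[(abs(q[:,2]-z)<.004)&(abs(q[:,1]-.05)<.04)];print(z,len(r),np.round(np.median(r,0),4) if len(r) else 0)
bb=q[(q[:,0]<-.15)];print("ball side",np.round(bb.mean(0),4),bb.min(0),bb.max(0),len(bb))
E
```

```text
1303
-0.17 10 [-0.09  -0.165  0.138] [-0.088 -0.16   0.164]
-0.16 18 [-0.105 -0.159  0.14 ] [-0.089 -0.151  0.164]
-0.15 86 [-0.143 -0.15   0.135] [-0.091 -0.14   0.164]
-0.14 80 [-0.136 -0.14   0.136] [-0.092 -0.13   0.164]
-0.13 42 [-0.106 -0.13   0.137] [-0.09  -0.12   0.162]
-0.12 34 [-0.107 -0.119  0.135] [-0.078 -0.11   0.165]
-0.11 38 [-0.107 -0.11   0.135] [-0.089 -0.101  0.161]
-0.1 35 [-0.106 -0.1    0.139] [-0.089 -0.09   0.164]
-0.09 39 [-0.106 -0.09   0.136] [-0.089 -0.08   0.165]
-0.08 36 [-0.106 -0.08   0.137] [-0.089 -0.07   0.164]
-0.07 36 [-0.106 -0.07   0.136] [-0.089 -0.06   0.163]
-0.06 60 [-0.162 -0.06   0.138] [-0.09  -0.05   0.164]
-0.05 135 [-0.162 -0.05   0.138] [-0.088 -0.04   0.164]
-0.04 54 [-0.159 -0.04   0.138] [-0.088 -0.031  0.165]
-0.03 35 [-0.106 -0.03   0.135] [-0.089 -0.02   0.162]
-0.02 39 [-0.107 -0.02   0.135] [-0.089 -0.01   0.164]
-0.01 38 [-0.106 -0.01   0.136] [-0.089 -0.     0.162]
0.0 41 [-0.108  0.     0.136] [-0.089  0.01   0.164]
0.01 34 [-0.107  0.01   0.136] [-0.088  0.02   0.163]
0.02 35 [-0.107  0.02   0.136] [-0.088  0.03   0.165]
[... 1663 characters left out ...]
0.15 ]
 [-0.137 -0.046  0.152]
 [-0.137 -0.049  0.15 ]]
front x hist (array([   1,   21,   21,   12,    6,   19,   29,   25,   29,   25,   39,
         59,  169,   95,  145, 2473,  327,  113,   42]), array([-0.17 , -0.165, -0.16 , -0.155, -0.15 , -0.145, -0.14 , -0.135,
       -0.13 , -0.125, -0.12 , -0.115, -0.11 , -0.105, -0.1  , -0.095,
       -0.09 , -0.085, -0.08 , -0.075]))
0.07 52 [-0.0924  0.0471  0.0704]
0.08 47 [-0.0924  0.052   0.0798]
0.09 50 [-0.0922  0.051   0.0898]
0.1 49 [-0.0924  0.0503  0.1   ]
0.11 56 [-0.0915  0.0503  0.1101]
0.12 46 [-0.092   0.0411  0.1195]
ball side [-0.1585 -0.0512  0.1492] [-0.16530414 -0.05863205  0.13686942] [-0.15022311 -0.04032406  0.15716127] 55
```

Measured so far:
- **Cupboard:** top centre (0.773, 0.050, 0.192), yaw +3.6°. The face size of 185×332 mm matches the description.
- **Pin grip point:** about (0.648, -0.004, 0.145).
- **Hinge line:** about (0.678, 0.189).
- **Small tray:** (0.501, 0.350), with 191×132 mm confirming the choice.

I'm moving above the pin now.

Request:
drive_tool(
  steps="0.02 -0.02 0.05 0 0 0.1 0; 0.06 -0.06 0.09 0 0 0.2 0; 0.1 -0.1 0.1 0 0 0.3 0; 0.14 -0.14 0.1 0 0 0.4 0; 0.17 -0.18 0.1 0 0 0.505 0; 0.2 -0.22 0.1 0 0 0.505 0; 0.23 -0.26 0.1 0 0 0.505 0; 0.26 -0.3 0.1 0 0 0.505 0",
)

```text
clock: 1.15
ee_pos: [0.4629, 0.202, 0.3312]
orientation: [-0.023, 0.707, 0.023, 0.707]
contact_force: [0.3, 0.3, 0.6]
opening: 0.0854
```

Request:
drive_tool(
  steps="0.035 -0.035 0 0 0 0 0; 0.07 -0.07 0 0 0 0 0; 0.1 -0.105 -0.01 0 0 0 0; 0.135 -0.14 -0.02 0 0 0 0; 0.165 -0.175 -0.03 0 0 0 0; 0.185 -0.206 -0.05 0 0 0 0; 0.185 -0.206 -0.07 0 0 0 0; 0.185 -0.206 -0.07 0 0 0 0",
)

```text
clock: 1.95
ee_pos: [0.6472, -0.0047, 0.2577]
orientation: [-0.022, 0.709, 0.023, 0.705]
contact_force: [0.6, 0.0, -0.4]
opening: 0.0855
```

```bash
python3 - <<'E'
from m import *
d=cam("wrist");save(d,"w1");s=monitor.observe();print(s["ee_pos"],s["q"])
W=pts(d)
a=np.radians(3.6);ex=np.array([np.cos(a),np.sin(a)]);ey=np.array([-np.sin(a),np.cos(a)]);c=np.array([.7733,.0496])
L=np.stack([(W[...,:2]-c)@ex,(W[...,:2]-c)@ey,W[...,2]],-1)
for lo,hi in [(-.14,-.115),(-.165,-.14)]:
    q=L[(L[...,0]>lo)&(L[...,0]<hi)&(abs(L[...,1]+.046)<.03)&(L[...,2]>.13)&(L[...,2]<.165)]
    print(len(q),np.round(q.min(0),4) if len(q) else 0,np.round(q.max(0),4) if len(q) else 0)
E
```

```text
[ 0.64749381 -0.00394843  0.26027309] [-1.86715509e-01  5.82880237e-01  1.02107489e+00  6.30679970e-05
  1.53998698e+00 -1.82148437e+00]
343 [-0.1398 -0.0528  0.1461] [-0.1151 -0.0418  0.1526]
502 [-0.1624 -0.058   0.1445] [-0.1401 -0.0366  0.1575]
```

View pics/w1.png

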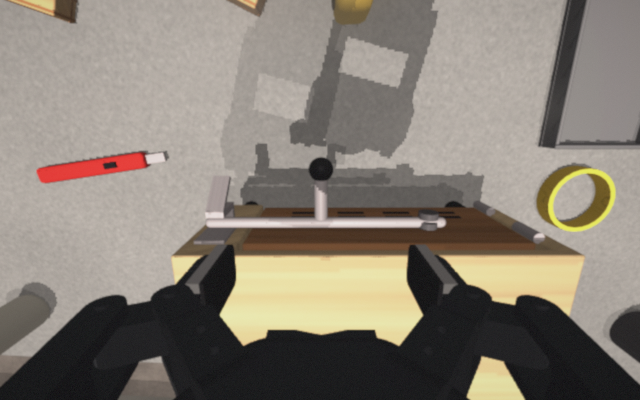

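The wrist view shows the ball at (320,170) and the pin centred between the jaws at (320,200). The catch is at (218,200) and the pivot at (430,220). I'll descend and close.

Request:
drive_tool(
  steps="0.002 -0.002 -0.04 0 0 0 0; 0.002 -0.002 -0.08 0 0 0 0; 0.002 -0.002 -0.11 0 0 0 0; 0.002 -0.002 -0.13 0 0 0 0; 0.002 -0.002 -0.132 0 0 0 120; 0.002 -0.002 -0.132 0 0 0 240; 0.002 -0.002 -0.132 0 0 0 240; 0.002 -0.002 -0.132 0 0 0 240",
)

```text
clock: 2.8
ee_pos: [0.6501, -0.0059, 0.1301]
orientation: [-0.023, 0.707, 0.023, 0.707]
contact_force: [0.2, 0.2, 0.3]
opening: 0.0284
```

Request:
drive_tool(
  steps="0 0 0 0 0 0 240; 0 0 0 0 0 0 240; 0 0 0 0 0 0 240; 0 0 0 0 0 0 240",
)

```text
clock: 3.2
ee_pos: [0.6503, -0.0048, 0.1309]
orientation: [-0.022, 0.706, 0.023, 0.707]
contact_force: [-0.8, 6.0, 1.8]
opening: 0.0094
```

Request:
drive_tool(
  steps="0 0 0.006 0 0 0 250; 0 0.001 0.012 0 0 0 250; 0 0.002 0.018 0 0 0 250; 0 0.003 0.025 0 0 0 250; 0 0.003 0.028 0 0 0 250; 0 0.003 0.028 0 0 0 250",
)

```text
clock: 3.8
ee_pos: [0.65, -0.0012, 0.1589]
orientation: [-0.022, 0.707, 0.024, 0.707]
contact_force: [-1.3, 3.3, -6.3]
opening: 0.0097
```

```bash
python3 - <<'E'
from m import *
d=cam("side");save(d,"s1",(300,80,500,240),4);s=monitor.observe();print(s["ee_pos"],s["contact_force"],s["opening"])
E
```

```text
[ 0.65004546 -0.00131899  0.15860433] [-1.78129455  2.91493932 -5.58515118] 0.0095325459028184
```

View pics/s1.png

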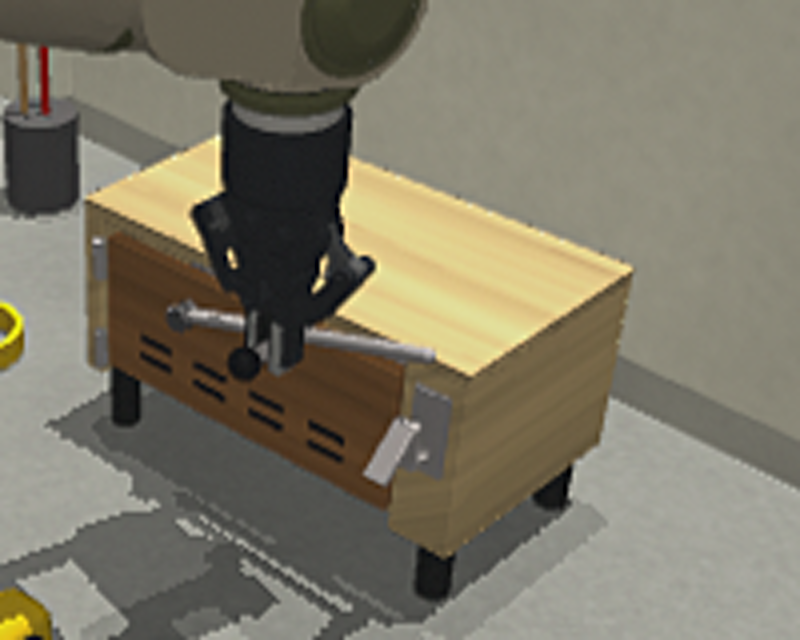

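The bar is lifted well clear of the catch, which is at (395,450) in the crop. Next I'll compute the swing arc about the hinge.

```bash
cat > arc.py <<'E'
from h import *
import sys
def arc(ths,H=(.6784,.1889),p=None):
    p=monitor.observe()["ee_pos"][:2] if p is None else p
    r=p-np.array(H)
    for t in ths:
        c,s=np.cos(-t),np.sin(-t);q=np.array([c*r[0]-s*r[1],s*r[0]+c*r[1]])-r
        print(round(t,2),np.round(q,3))
E
python3 -c "
from arc import *
arc(np.arange(.08,1.7,.08))"
```

```text
0.08 [-0.015  0.003]
0.16 [-0.03   0.007]
0.24 [-0.044  0.012]
0.32 [-0.058  0.019]
0.4 [-0.072  0.026]
0.48 [-0.085  0.035]
0.56 [-0.097  0.044]
0.64 [-0.108  0.055]
0.72 [-0.118  0.066]
0.8 [-0.128  0.078]
0.88 [-0.136  0.091]
0.96 [-0.144  0.104]
1.04 [-0.15   0.118]
1.12 [-0.155  0.133]
1.2 [-0.159  0.148]
1.28 [-0.162  0.163]
1.36 [-0.164  0.178]
1.44 [-0.164  0.194]
1.52 [-0.163  0.209]
1.6 [-0.161  0.224]
1.68 [-0.158  0.239]
```

Request:
drive_tool(
  steps="-0.015 0.003 0 0 0 -0.08 250; -0.03 0.007 0 0 0 -0.16 250; -0.044 0.012 0 0 0 -0.24 250; -0.058 0.019 0 0 0 -0.32 250; -0.072 0.026 0 0 0 -0.4 250; -0.085 0.035 0 0 0 -0.48 250; -0.097 0.044 0 0 0 -0.56 250; -0.108 0.055 0 0 0 -0.64 250",
)

```text
clock: 4.65
ee_pos: [0.542, 0.0536, 0.1587]
orientation: [0.202, 0.677, -0.201, 0.679]
contact_force: [2.5, 0.6, -5.2]
opening: 0.0098
```

```bash
python3 - <<'E'
from arc import *
d=cam("side");save(d,"s2",(200,80,500,280),2.6);s=monitor.observe();print(s["ee_pos"],s["contact_force"],s["opening"])
arc(np.arange(.08,1.1,.08))
E
```

```text
[0.54036906 0.05518659 0.15859613] [-2.67821862  1.75481083 -4.7469674 ] 0.009776977216902495
0.08 [-0.01   0.011]
0.16 [-0.02   0.024]
0.24 [-0.028  0.037]
0.32 [-0.035  0.05 ]
0.4 [-0.041  0.064]
0.48 [-0.046  0.079]
0.56 [-0.05   0.094]
0.64 [-0.053  0.109]
0.72 [-0.054  0.124]
0.8 [-0.054  0.14 ]
0.88 [-0.053  0.155]
0.96 [-0.051  0.17 ]
1.04 [-0.047  0.185]
```

View pics/s2.png

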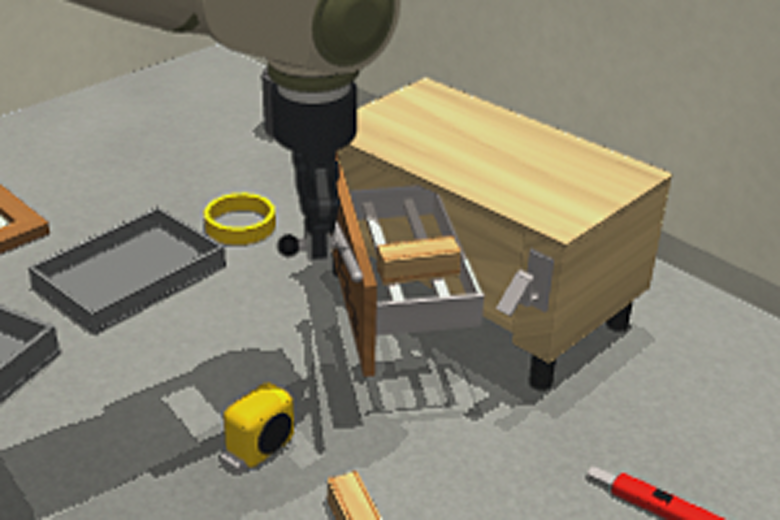

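The gate is opening. One dried sample is visible on the rack, at (418,257) in the crop. I'll carry on swinging.

Request:
drive_tool(
  steps="-0.01 0.011 0 0 0 -0.08 250; -0.02 0.024 0 0 0 -0.16 250; -0.028 0.037 0 0 0 -0.24 250; -0.035 0.05 0 0 0 -0.32 250; -0.041 0.064 0 0 0 -0.4 250; -0.046 0.079 0 0 0 -0.48 250; -0.05 0.094 0 0 0 -0.56 250; -0.053 0.109 0 0 0 -0.64 250",
)

```text
clock: 5.5
ee_pos: [0.4886, 0.1643, 0.1594]
orientation: [0.408, 0.577, -0.405, 0.58]
contact_force: [6.0, -1.2, -4.0]
opening: 0.0098
```

```bash
python3 - <<'E'
from arc import *
s=monitor.observe();print(s["ee_pos"],s["contact_force"],s["opening"])
arc(np.arange(.06,.5,.06))
E
```

```text
[0.48863535 0.16425132 0.15943577] [ 5.974502   -1.15240084 -3.97234642] 0.009809807878593068
0.06 [-0.001  0.011]
0.12 [-0.002  0.023]
0.18 [-0.001  0.034]
0.24 [-0.     0.046]
0.3 [0.001 0.057]
0.36 [0.003 0.068]
0.42 [0.006 0.08 ]
0.48 [0.01 0.09]
```

Request:
drive_tool(
  steps="-0.001 0.011 0 0 0 -0.06 250; -0.002 0.023 0 0 0 -0.12 250; -0.001 0.034 0 0 0 -0.18 250; 0 0.046 0 0 0 -0.24 250; 0.001 0.052 0 0 0 -0.27 250; 0.001 0.052 -0.01 0 0 -0.27 250; 0.001 0.052 -0.022 0 0 -0.27 250; 0.001 0.052 -0.026 0 0 -0.27 250",
)

```text
clock: 6.3
ee_pos: [0.486, 0.2165, 0.1317]
orientation: [0.479, 0.52, -0.482, 0.518]
contact_force: [-16.7, 2.2, 0.2]
opening: 0.0095
```

Request:
drive_tool(
  steps="0 0 0 0 0 0 150; 0 0 0 0 0 0 60; 0 0 0 0 0 0 0; 0 0 0 0 0 0 0; 0 0 0.04 0 0 0 0; 0 0 0.08 0 0 0 0; 0 0 0.12 0 0 0 0; 0 0 0.16 0 0 0 0",
)

```text
clock: 7.1
ee_pos: [0.4861, 0.2164, 0.2939]
orientation: [0.479, 0.52, -0.481, 0.518]
contact_force: [-0.0, -0.3, -1.0]
opening: 0.0855
```

```bash
python3 - <<'E'
from m import *
s=monitor.observe();print(s["ee_pos"],s["contact_force"],s["q"])
d=cam("side");save(d,"s3",(200,80,500,280),2.6)
d=cam("top");save(d,"t3",(160,30,520,270),2.2)
d=cam("wrist");save(d,"w3")
E
```

```text
[0.48606865 0.21635015 0.29389981] [-0.01190334 -0.29566854 -1.04767457] [ 1.98456530e-01  2.94045980e-01  1.36062410e+00 -1.09645879e-04
  1.49028140e+00  1.20854101e-01]
```

View pics/s3.png

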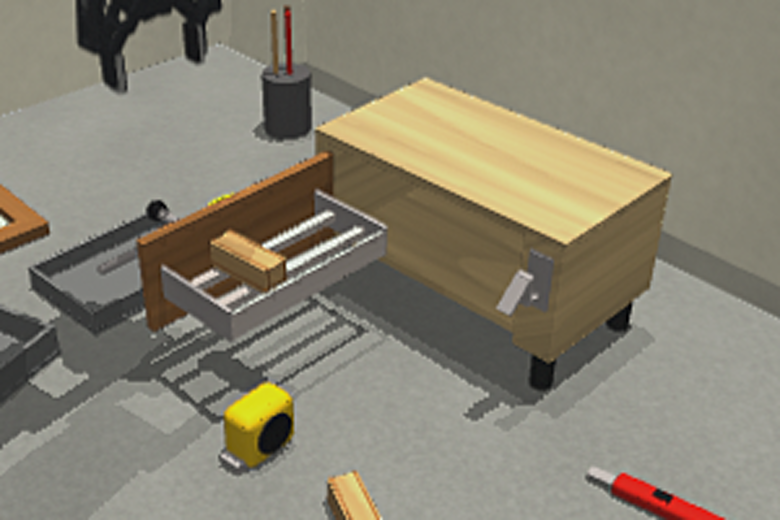

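View pics/t3.png

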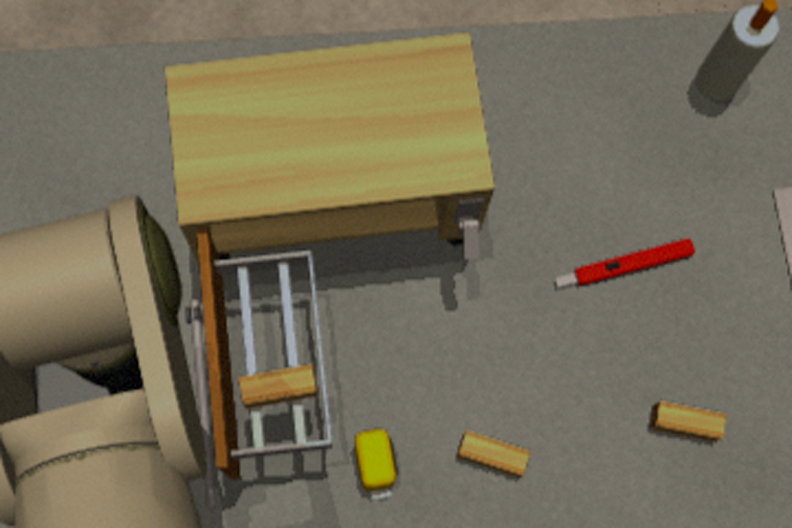

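View pics/w3.png

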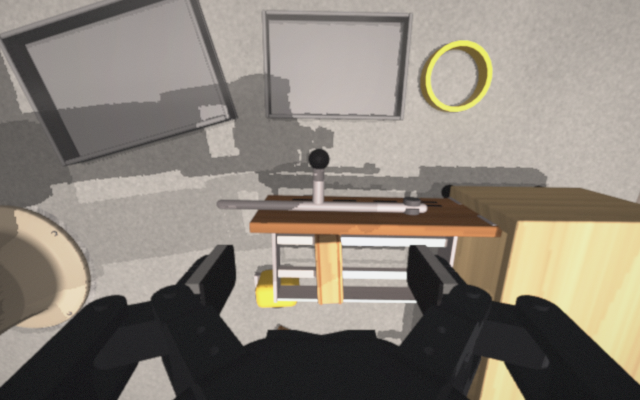

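The gate stands at about 90°. One dried sample is on the rack, at (277,385) in the top crop, lying slightly askew. I'll measure the gate, rack and sample.

```bash
cat > g.py <<'E'
from m import *
def gate(d,W,ret=False):
    H=np.array([.6784,.1889])
    x0,y0,x1,y1=160+170//2,30+210//2,330,250
    m=np.zeros(W.shape[:2],bool);m[y0:y1,x0:x1]=1
    P=W[m&(W[...,2]>.160)&(W[...,2]<.175)&(W[...,0]<.66)&(W[...,1]>.1)]
    r=rect(P);
    vx,vy,px,py=cv2.fitLine((P[:,:2]).astype(np.float32),cv2.DIST_HUBER,0,.01,.01).ravel()
    if vx>0: vx,vy=-vx,-vy
    th=np.arctan2(vy,vx); th=th if th>0 else th+2*np.pi # world angle of gate -y dir
    theta=-(th-2*np.pi)-np.radians(90-3.6)
    print("panel",len(P),r,"dir",vx,vy,"theta",theta)
    return np.array([vx,vy]),np.array([px,py]),m
E
python3 - <<'E'
from g import *
d=cam("top");W=pts(d)
v,p,m=gate(d,W)
gx=np.array([-v[1],v[0]]);gx=gx if gx[1]<0 else -gx
H=np.array([.6784,.1889]);print("hinge offset",(H-p)@gx)
G=np.stack([(W[...,:2]-p)@gx,(W[...,:2]-H)@v,W[...,2]],-1)
S=W[m&(W[...,2]>.143)&(W[...,2]<.158)&(G[...,0]>.012)]
print("dry",len(S),rect(S),S[:,2].mean())
q=G[m&(G[...,2]>.1)&(G[...,2]<.14)&(G[...,0]>.01)&(G[...,0]<.13)]
for z0,z1 in[(.115,.123),(.126,.13),(.13,.138)]:
    t=q[(q[:,2]>z0)&(q[:,2]<z1)];print(z0,len(t),np.round(t.min(0),3),np.round(t.max(0),3))
t=q[(q[:,2]>.116)&(q[:,2]<.1235)];print(np.histogram(t[:,0],bins=np.arange(0.01,.13,.005)))
t=q[(q[:,2]>.126)];print(np.histogram(t[:,1],bins=np.arange(0.0,.27,.01)));print(np.histogram(t[:,0],bins=np.arange(0.01,.13,.005)))
E
```

```text
panel 587 (array([540.6, 180.7]), array([239.1,  12.8]), 3.1) dir -0.99840015 -0.0565436 theta 1.5770543994916209
hinge offset -0.0009915742155889515
dry 447 (array([507.3, 116.5]), array([31.3, 77.5]), 7.7) 0.1500802788487675
0.115 614 [0.01  0.03  0.115] [0.111 0.241 0.123]
0.126 86 [0.011 0.029 0.126] [0.111 0.241 0.13 ]
0.13 272 [0.01  0.026 0.13 ] [0.111 0.241 0.138]
(array([  3,   3,   4,  35, 135, 122,   4,   2,   3,   2,   4,   4,  34,
       134, 110,   2,   3,   3,   4,   1,   3,   0,   0]), array([0.01 , 0.015, 0.02 , 0.025, 0.03 , 0.035, 0.04 , 0.045, 0.05 ,
       0.055, 0.06 , 0.065, 0.07 , 0.075, 0.08 , 0.085, 0.09 , 0.095,
       0.1  , 0.105, 0.11 , 0.115, 0.12 , 0.125]))
(array([ 0,  0, 50, 71,  4,  5,  6,  3,  7,  4,  7,  4,  6,  6,  6,  5,  5,
        6, 32, 18,  5,  7,  4, 74, 29,  0]), array([0.  , 0.01, 0.02, 0.03, 0.04, 0.05, 0.06, 0.07, 0.08, 0.09, 0.1 ,
       0.11, 0.12, 0.13, 0.14, 0.15, 0.16, 0.17, 0.18, 0.19, 0.2 , 0.21,
       0.22, 0.23, 0.24, 0.25, 0.26]))
(array([12,  9, 13, 13, 16, 12, 12, 11, 15, 13, 11, 11, 16, 14, 13, 15, 13,
       13, 11, 86, 35,  0,  0]), array([0.01 , 0.015, 0.02 , 0.025, 0.03 , 0.035, 0.04 , 0.045, 0.05 ,
       0.055, 0.06 , 0.065, 0.07 , 0.075, 0.08 , 0.085, 0.09 , 0.095,
       0.1  , 0.105, 0.11 , 0.115, 0.12 , 0.125]))
```

Dried sample: (0.507, 0.1165), top at 0.150, 31×78 mm, turned 7.7°, so all consistent. Rails are at 36 and 80 mm from the gate's plane, and the rack middle is about 0.1345 m from the hinge. I'll grip it.

Request:
drive_tool(
  steps="0.01 -0.045 0 0 0 0.03 75; 0.021 -0.09 -0.01 0 0 0.058 75; 0.021 -0.1 -0.05 0 0 0.058 75; 0.021 -0.1 -0.09 0 0 0.058 75; 0.021 -0.1 -0.13 0 0 0.058 75; 0.021 -0.1 -0.155 0 0 0.058 75; 0.021 -0.1 -0.17 0 0 0.058 75; 0.021 -0.1 -0.17 0 0 0.058 75",
)

```text
clock: 8.1
ee_pos: [0.5056, 0.1163, 0.1192]
orientation: [0.463, 0.535, -0.467, 0.531]
contact_force: [0.0, 0.1, 0.6]
opening: 0.0605
```

Request:
drive_tool(
  steps="0 0 0 0 0 0 150; 0 0 0 0 0 0 220; 0 0 0 0 0 0 220; 0 0 0 0 0 0 220; 0 0 0 0 0 0 220; 0 0 0.02 0 0 0 220; 0 0 0.06 0 0 0 220; 0 0 0.1 0 0 0 220",
)

```text
clock: 8.9
ee_pos: [0.5052, 0.1163, 0.2203]
orientation: [0.462, 0.535, -0.468, 0.53]
contact_force: [0.3, 0.2, -0.6]
opening: 0.0293
```

Request:
drive_tool(
  steps="0 0 0.04 0 0 0 220; 0 0.045 0.06 0 0 0 220; 0 0.09 0.06 0 0 0 220; 0 0.135 0.06 0 0 0 220; 0 0.18 0.06 0 0 -0.03 220; -0.003 0.215 0.05 0 0 -0.06 220; -0.004 0.234 0.01 0 0 -0.06 220; -0.004 0.234 -0.03 0 0 -0.06 220",
)

```text
clock: 9.7
ee_pos: [0.5005, 0.3528, 0.1892]
orientation: [0.478, 0.522, -0.482, 0.517]
contact_force: [0.3, -0.5, -1.1]
opening: 0.0292
```

Request:
drive_tool(
  steps="0 0 -0.04 0 0 0 220; 0 0 -0.08 0 0 0 220; 0 0 -0.12 0 0 0 220; 0 0 -0.15 0 0 0 220; 0 0 -0.165 0 0 0 220; 0 0 -0.165 0 0 0 220",
)

```text
clock: 10.3
ee_pos: [0.4997, 0.3524, 0.0227]
orientation: [0.477, 0.522, -0.483, 0.516]
contact_force: [-0.6, -0.4, 0.0]
opening: 0.0291
```

Request:
drive_tool(
  steps="0 0 -0.005 0 0 0 220; 0 0 -0.01 0 0 0 220; 0 0 -0.014 0 0 0 220; 0 0 -0.014 0 0 0 220",
)

```text
clock: 10.7
ee_pos: [0.4997, 0.3524, 0.0086]
orientation: [0.477, 0.522, -0.483, 0.516]
contact_force: [0.8, 0.2, -0.4]
opening: 0.0291
```

Request:
drive_tool(
  steps="0 0 -0.003 0 0 0 220; 0 0 -0.003 0 0 0 180; 0 0 -0.003 0 0 0 120; 0 0 -0.003 0 0 0 75; 0 0 -0.003 0 0 0 75; 0 0 0.04 0 0 0 75; 0 0 0.08 0 0 0 75; 0 0 0.12 0 0 0 75",
)

```text
clock: 11.5
ee_pos: [0.4995, 0.3524, 0.1303]
orientation: [0.477, 0.522, -0.483, 0.516]
contact_force: [0.3, 0.2, 0.0]
opening: 0.0601
```

```bash
python3 - <<'E'
from g import *
s=monitor.observe();print(s["ee_pos"],s["contact_force"],s["q"])
d=cam("wrist");save(d,"w4")
d=cam("top");save(d,"t4");W=pts(d)
def reg(x0,y0,x1,y1,zlo,zhi):
    m=np.zeros(W.shape[:2],bool);m[y0:y1,x0:x1]=1
    return W[m&(W[...,2]>zlo)&(W[...,2]<zhi)]
for n,a in dict(raw1=(350,210,430,275,.02,.04),raw2=(440,195,510,248,.02,.04)).items():
    P=reg(*a);print(n,len(P),np.round(P[:,2].mean(),4),rect(P))
gate(d,W)
E
```

```text
[0.49954591 0.35235946 0.13030308] [0.27366357 0.24203501 0.0020382 ] [0.42101192 0.59453823 1.34401522 0.00473797 1.2140591  0.34087027]
raw1 382 0.0302 (array([ 439.4, -120.3]), array([77.4, 30.8]), 68.0)
raw2 393 0.0298 (array([ 452.2, -377.7]), array([78.2, 32. ]), 76.3)
panel 580 (array([540.7, 180.6]), array([239.1,  12.5]), 3.3) dir -0.9984124 -0.056326658 theta 1.5772715988171824
```

View pics/w4.png

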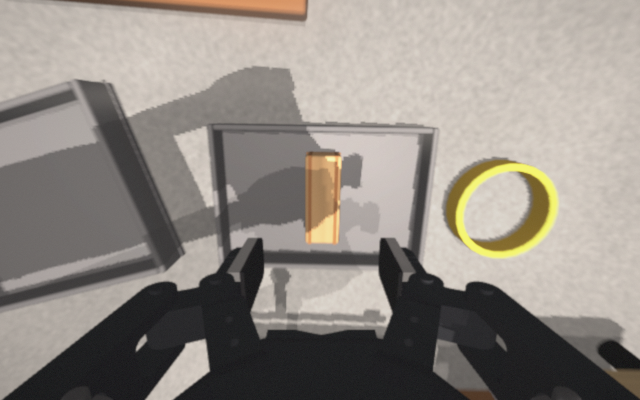

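View pics/t4.png

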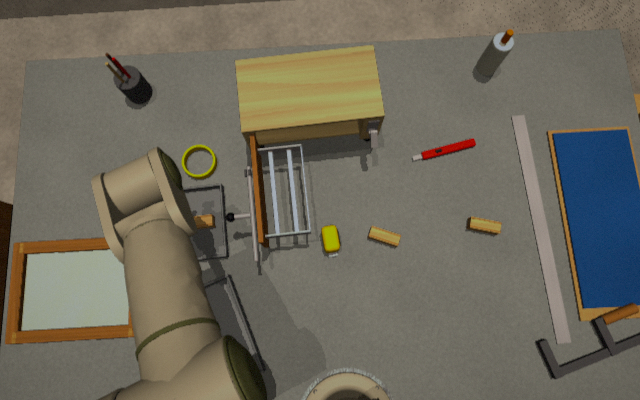

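The wrist view shows the dried sample lying flat in the small tray at (323,198). In the top view raw2 has been knocked to (485,225) and now measures (0.452, -0.378). Raw1 is unchanged at (0.4395, -0.120), turned 68°. I'm going to raw1.

Request:
drive_tool(
  steps="0 0 0.05 0 0 0 75; 0 0 0.1 0 0 0 75; 0 -0.03 0.14 0 0 -0.05 75; -0.01 -0.08 0.14 0 0 -0.1 75; -0.02 -0.13 0.14 0 0 -0.2 75; -0.03 -0.18 0.14 0 0 -0.3 75; -0.035 -0.23 0.14 0 0 -0.4 75; -0.04 -0.28 0.14 0 0 -0.4625 75",
)

```text
clock: 12.4
ee_pos: [0.4617, 0.0781, 0.2744]
orientation: [0.588, 0.396, -0.586, 0.393]
contact_force: [2.3, 0.4, -0.1]
opening: 0.0604
```

```bash
python3 - <<'E'
from g import *
from scipy.spatial.transform import Rotation as R
s=monitor.observe();y=R.from_quat(s["orientation"]).as_matrix()[:,1];print(s["ee_pos"],np.degrees(np.arctan2(y[1],y[0])))
E
```

```text
[0.46174984 0.07807975 0.27439176] -22.17229288523516
```

Request:
drive_tool(
  steps="-0.01 -0.05 0 0 0 0 75; -0.015 -0.1 0 0 0 0 75; -0.02 -0.15 0 0 0 0 75; -0.022 -0.19 -0.02 0 0 0 75; -0.022 -0.198 -0.06 0 0 0 75; -0.022 -0.198 -0.1 0 0 0 75; -0.022 -0.198 -0.14 0 0 0 75; -0.022 -0.198 -0.16 0 0 0 75",
)

```text
clock: 13.2
ee_pos: [0.4382, -0.1193, 0.1112]
orientation: [0.587, 0.397, -0.587, 0.392]
contact_force: [-0.1, -0.2, 0.3]
opening: 0.0603
```

```bash
python3 - <<'E'
from g import *
s=monitor.observe();print(s["ee_pos"])
d=cam("wrist");save(d,"w5");W=pts(d)
P=W[(W[...,2]>.024)&(W[...,2]<.036)&(abs(W[...,0]-.4395)<.06)&(abs(W[...,1]+.12)<.06)];print(len(P),rect(P))
d=cam("top");W=pts(d)
m=np.zeros(W.shape[:2],bool);m[195:248,440:510]=1
P=W[m&(W[...,2]>.02)&(W[...,2]<.04)];print(rect(P))
E
```

```text
[ 0.43820473 -0.11928819  0.11116607]
3338 (array([ 437.8, -122.4]), array([78.6, 30. ]), 68.2)
(array([ 452.3, -377.7]), array([78.5, 31.5]), 76.3)
```

View pics/w5.png

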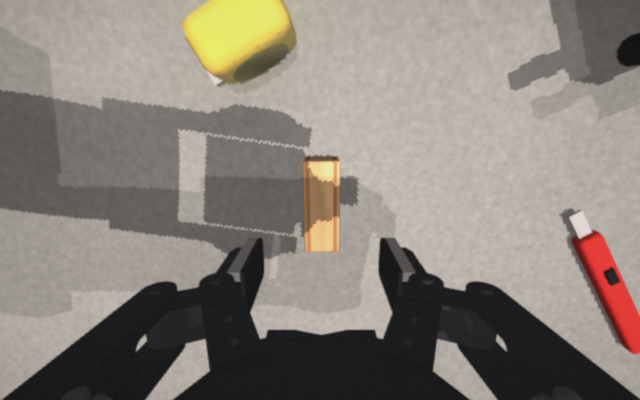

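The wrist view has raw1 centred between the jaws at (321,203), and the depth readings agree. I'll descend and grip.

Request:
drive_tool(
  steps="0 -0.002 -0.04 0 0 0 75; 0 -0.002 -0.08 0 0 0 75; 0 -0.002 -0.106 0 0 0 75; 0 -0.002 -0.106 0 0 0 75; 0 -0.002 -0.106 0 0 0 150; 0 -0.002 -0.106 0 0 0 220; 0 -0.002 -0.106 0 0 0 220; 0 -0.002 -0.106 0 0 0 220",
)

```text
clock: 14.1
ee_pos: [0.4395, -0.1218, 0.008]
orientation: [0.587, 0.396, -0.586, 0.393]
contact_force: [-1.6, 0.5, 6.6]
opening: 0.0292
```

Request:
drive_tool(
  steps="0 0 0 0 0 0 220; 0 0 0 0 0 0 220; 0 0 0.05 0 0 0 220; 0 0 0.1 0 0 0 220; 0 0 0.15 0 0 0 220; 0 0 0.2 0 0 0 220; 0 0 0.23 0 0 0 220; 0 0 0.23 0 0 0 220",
)

```text
clock: 14.9
ee_pos: [0.4408, -0.1225, 0.2424]
orientation: [0.589, 0.394, -0.585, 0.395]
contact_force: [0.0, 0.3, -0.3]
opening: 0.0289
```

```bash
python3 - <<'E'
from g import *
from scipy.spatial.transform import Rotation as R
s=monitor.observe();y=R.from_quat(s["orientation"]).as_matrix()[:,1];print(s["ee_pos"],np.degrees(np.arctan2(y[1],y[0])))
d=cam("wrist");save(d,"w6");W=pts(d)
E
```

```text
[ 0.44081538 -0.12248738  0.24240153] -22.16604355356194
```

View pics/w6.png

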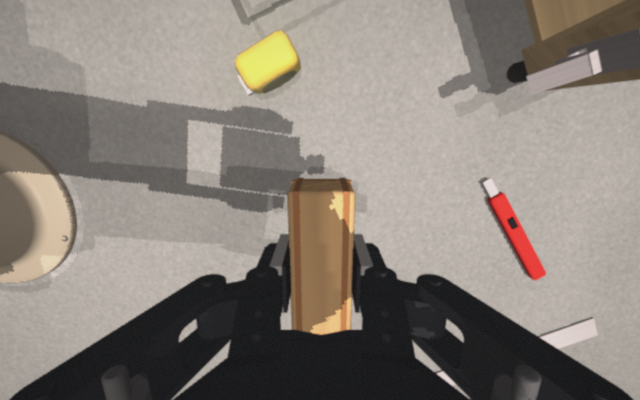

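Request:
drive_tool(
  steps="0.01 0.04 0 0 0 0.06 220; 0.02 0.08 0 0 0 0.12 220; 0.032 0.12 0 0 0 0.2 220; 0.044 0.16 0 0 0 0.28 220; 0.056 0.2 0 0 0 0.36 220; 0.068 0.23 0 0 0 0.443 220; 0.076 0.244 0 0 0 0.443 220; 0.076 0.244 0 0 0 0.443 220",
)

```text
clock: 15.75
ee_pos: [0.5157, 0.1234, 0.238]
orientation: [0.486, 0.516, -0.485, 0.513]
contact_force: [-0.8, -0.1, -0.4]
opening: 0.0288
```

```bash
cat > pz.py <<'E'
from g import *
from scipy.spatial.transform import Rotation as R
s=monitor.observe();y=R.from_quat(s["orientation"]).as_matrix()[:,1];print(np.round(s["ee_pos"],4),np.degrees(np.arctan2(y[1],y[0])),s["opening"],np.round(s["contact_force"],1))
E
python3 - <<'E'
from pz import *
d=cam("top");W=pts(d);v,p,m=gate(d,W);save(d,"t7",(220,110,360,260),4)
d=cam("side");save(d,"s7",(200,80,500,280),2.6)
E
```

```text
[0.5157 0.1234 0.238 ] 3.3447184979043096 0.028823514710824227 [-0.8 -0.1 -0.4]
panel 17 (array([546.6, 181.6]), array([16.7,  8.9]), 9.3) dir -0.9172153 -0.39839184 theta 1.22386540794499
```

View pics/s7.png

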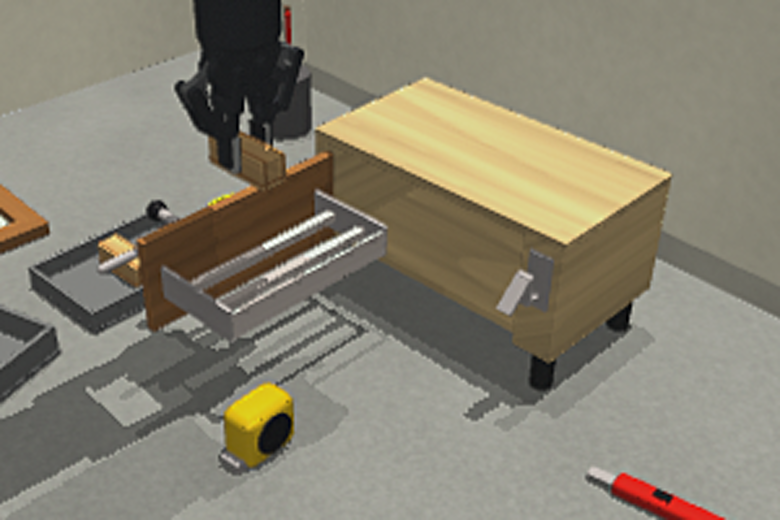

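The gate is unchanged and the sample is held above the rack. Lowering it now.

Request:
drive_tool(
  steps="0.001 -0.002 -0.03 0 0 0 220; 0.001 -0.002 -0.06 0 0 0 220; 0.001 -0.002 -0.085 0 0 0 220; 0.001 -0.002 -0.1 0 0 0 220; 0.001 -0.002 -0.105 0 0 0 220; 0.001 -0.002 -0.107 0 0 0 220; 0.001 -0.002 -0.107 0 0 0 220",
)

```text
clock: 16.55
ee_pos: [0.5166, 0.1192, 0.1322]
orientation: [0.486, 0.515, -0.485, 0.513]
contact_force: [-0.4, 0.1, 0.5]
opening: 0.0287
```

Request:
drive_tool(
  steps="0 0 -0.002 0 0 0 220; 0 0 -0.004 0 0 0 220; 0 0 -0.004 0 0 0 220",
)

```text
clock: 16.85
ee_pos: [0.5166, 0.1192, 0.1282]
orientation: [0.486, 0.515, -0.485, 0.513]
contact_force: [-0.2, 0.8, -0.1]
opening: 0.0288
```

Request:
drive_tool(
  steps="0 0 -0.002 0 0 0 220; 0 0 -0.002 0 0 0 220",
)

```text
clock: 17.05
ee_pos: [0.5168, 0.119, 0.1279]
orientation: [0.486, 0.514, -0.485, 0.513]
contact_force: [-5.5, -1.9, 14.4]
opening: 0.0286
```

Request:
drive_tool(
  steps="0 0 -0.002 0 0 0 220; 0 0 -0.002 0 0 0 220",
)

```text
clock: 17.25
ee_pos: [0.5168, 0.1189, 0.1279]
orientation: [0.486, 0.514, -0.485, 0.514]
contact_force: [-6.3, -1.8, 16.7]
opening: 0.0289
```

Contact with the rails, 14 to 17 N. Releasing.

Request:
drive_tool(
  steps="0 0 0.001 0 0 0 190; 0 0 0.001 0 0 0 160; 0 0 0.001 0 0 0 120; 0 0 0.001 0 0 0 115; 0 0 0.03 0 0 0 115; 0 0 0.07 0 0 0 115; 0 0 0.11 0 0 0 115; 0 0 0.14 0 0 0 115",
)

```text
clock: 18.05
ee_pos: [0.517, 0.1189, 0.2703]
orientation: [0.487, 0.514, -0.484, 0.514]
contact_force: [0.5, -0.0, 0.1]
opening: 0.0468
```

```bash
python3 - <<'E'
from pz import *
d=cam("wrist");W=pts(d);save(d,"w8")
P=W[(W[...,2]>.144)&(W[...,2]<.156)&(abs(W[...,0]-.517)<.05)&(abs(W[...,1]-.12)<.055)];print(len(P),rect(P),P[:,2].mean())
P=W[(W[...,2]>.163)&(W[...,2]<.175)&(W[...,0]<.66)&(W[...,1]>.14)];print(rect(P))
E
```

```text
[0.517  0.1189 0.2703] 3.246268492192726 0.04679906801243114 [ 0.5 -0.   0.1]
2548 (array([518.3, 116.9]), array([30. , 78.8]), 3.2) 0.15000249000704305
(array([540.3, 178.9]), array([240.2,  12. ]), 3.5)
```

View pics/w8.png

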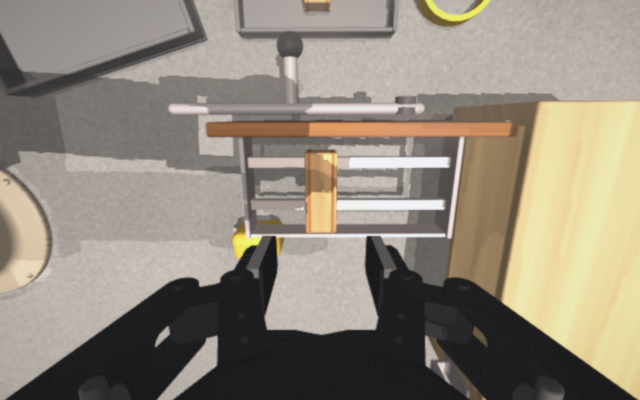

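Raw1 lies flat across both rails at (320,192) in the wrist view. Its top is at 0.150 and its angle is 3.2°, against 3.3° for the gate. Raw2 is next.

Request:
drive_tool(
  steps="-0.005 -0.045 0 0 0 -0.05 75; -0.012 -0.09 0 0 0 -0.1 75; -0.018 -0.135 0 0 0 -0.15 75; -0.024 -0.18 0 0 0 -0.2 75; -0.03 -0.225 0 0 0 -0.25 75; -0.036 -0.27 0 0 0 -0.296 75; -0.042 -0.315 0 0 0 -0.296 75; -0.048 -0.36 0 0 0 -0.296 75",
)

```text
clock: 18.9
ee_pos: [0.4697, -0.2428, 0.2744]
orientation: [0.559, 0.434, -0.553, 0.439]
contact_force: [0.9, -0.4, 0.1]
opening: 0.0597
```

```bash
python3 - <<'E'
from pz import *
d=cam("top");W=pts(d)
m=np.zeros(W.shape[:2],bool);m[185:258,430:520]=1
P=W[m&(W[...,2]>.02)&(W[...,2]<.04)];print(len(P),rect(P))
E
```

```text
[ 0.4697 -0.2428  0.2744] -13.718324318771062 0.05973484000136492 [ 0.9 -0.4  0.1]
0 (array([0., 0.]), array([0., 0.]), 0.0)
```

Request:
drive_tool(
  steps="-0.007 -0.045 0 0 0 0 75; -0.013 -0.09 0 0 0 0 75; -0.018 -0.13 -0.02 0 0 0 75; -0.018 -0.136 -0.06 0 0 0 75; -0.018 -0.136 -0.1 0 0 0 75; -0.018 -0.136 -0.14 0 0 0 75; -0.018 -0.136 -0.16 0 0 0 75; -0.018 -0.136 -0.16 0 0 0 75",
)

```text
clock: 19.75
ee_pos: [0.4496, -0.3833, 0.1104]
orientation: [0.559, 0.435, -0.555, 0.436]
contact_force: [-0.8, 0.4, 0.7]
opening: 0.0603
```

```bash
python3 - <<'E'
from pz import *
d=cam("wrist");save(d,"w9");W=pts(d)
P=W[(W[...,2]>.024)&(W[...,2]<.036)&(abs(W[...,0]-.452)<.08)&(abs(W[...,1]+.378)<.08)];print(len(P),rect(P))
E
```

```text
[ 0.4496 -0.3833  0.1104] -13.976307446413388 0.06031740492936842 [-0.8  0.4  0.7]
3461 (array([ 450.9, -380.1]), array([78.8, 29.9]), 75.0)
```

View pics/w9.png

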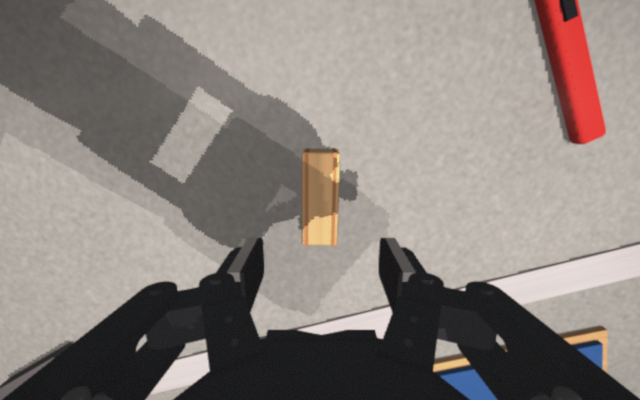

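Raw2 is at (321,198) in the wrist view, centred. Descending and gripping.

Request:
drive_tool(
  steps="0.001 0.003 -0.04 0 0 -0.018 75; 0.001 0.003 -0.08 0 0 -0.018 75; 0.001 0.003 -0.101 0 0 -0.018 75; 0.001 0.003 -0.101 0 0 -0.018 75; 0.001 0.003 -0.101 0 0 -0.018 150; 0.001 0.003 -0.101 0 0 -0.018 220; 0.001 0.003 -0.101 0 0 -0.018 220; 0.001 0.003 -0.101 0 0 -0.018 220",
)

```text
clock: 20.6
ee_pos: [0.4524, -0.3824, 0.0145]
orientation: [0.563, 0.427, -0.559, 0.434]
contact_force: [-0.1, 0.0, 7.9]
opening: 0.0285
```

Request:
drive_tool(
  steps="0 0 0 0 0 0 220; 0 0 0 0 0 0 220; 0 0 0.05 0 0 0 220; 0 0 0.1 0 0 0 220; 0 0 0.15 0 0 0 220; 0 0 0.2 0 0 0 220; 0 0 0.23 0 0 0 220; 0 0 0.23 0 0 0 220",
)

```text
clock: 21.4
ee_pos: [0.4533, -0.3834, 0.2497]
orientation: [0.563, 0.424, -0.559, 0.437]
contact_force: [1.1, -0.1, -1.2]
opening: 0.0283
```

```bash
python3 -c "
from pz import *
save(cam('wrist'),'w10')"
```

```text
[ 0.4533 -0.3834  0.2497] -14.985054214636012 0.028270196426908374 [ 1.1 -0.1 -1.2]
```

View pics/w10.png

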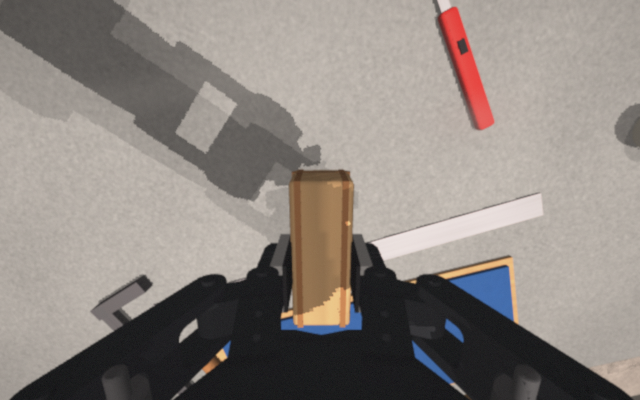

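```bash
cat > fix.py <<'E'
from pz import *
import sys
def fix(jaw,pos):
    s=monitor.observe();Rc=R.from_quat(s["orientation"])
    a=np.radians(jaw);y=np.array([np.cos(a),np.sin(a),0]);x=np.array([0,0,-1.]);z=np.cross(x,y)
    T=R.from_matrix(np.c_[x,y,z]); print("rotvec",np.round((T*Rc.inv()).as_rotvec(),3),"shift",np.round(np.array(pos)-s["ee_pos"],4))
fix(float(sys.argv[1]),[float(k) for k in sys.argv[2:5]])
E
python3 fix.py 3.3 .577 .123 .25
```

```text
[ 0.4527 -0.3827  0.2465] -14.990789172229825 0.02862805223191368 [-0.2  0.2 -1.3]
rotvec [0.006 0.014 0.319] shift [0.1243 0.5057 0.0035]
```

Request:
drive_tool(
  steps="0.01 0.045 0.01 0 0 0.04 220; 0.02 0.09 0.01 0 0 0.08 220; 0.03 0.135 0.01 0 0 0.12 220; 0.04 0.18 0.01 0 0 0.16 220; 0.05 0.225 0.01 0 0 0.2 220; 0.06 0.27 0.01 0 0 0.24 220; 0.07 0.315 0.01 0 0 0.28 220; 0.08 0.36 0.01 0.006 0.014 0.319 220",
)

```text
clock: 22.25
ee_pos: [0.5321, -0.0207, 0.2551]
orientation: [0.485, 0.515, -0.486, 0.514]
contact_force: [1.0, -0.7, 0.0]
opening: 0.0288
```

```bash
python3 fix.py 3.3 .577 .123 .25
```

```text
[ 0.5321 -0.0207  0.2551] 3.3699651322310187 0.028787057934049457 [ 1.  -0.7  0. ]
rotvec [-0.001 -0.003 -0.001] shift [ 0.0449  0.1437 -0.0051]
```

Request:
drive_tool(
  steps="0.015 0.045 0 0 0 0 220; 0.03 0.09 0 0 0 0 220; 0.042 0.13 0 0 0 0 220; 0.045 0.144 0 0 0 0 220; 0.045 0.144 -0.02 0 0 0 220; 0.045 0.144 -0.05 0 0 0 220; 0.045 0.144 -0.05 0 0 0 220",
)

```text
clock: 22.95
ee_pos: [0.575, 0.1229, 0.2004]
orientation: [0.482, 0.518, -0.488, 0.511]
contact_force: [0.2, -0.4, -0.8]
opening: 0.0283
```

```bash
python3 fix.py 3.3 .577 .123 .135; python3 - <<'E'
from h import *
save(cam("side"),"s11",(240,80,440,240),4);save(cam("wrist"),"w11")
E
```

```text
[0.575  0.1229 0.2004] 3.3542220813774684 0.02830396333034353 [ 0.2 -0.4 -0.8]
rotvec [-0.    -0.012 -0.001] shift [ 0.002   0.0001 -0.0654]
```

View pics/s11.png

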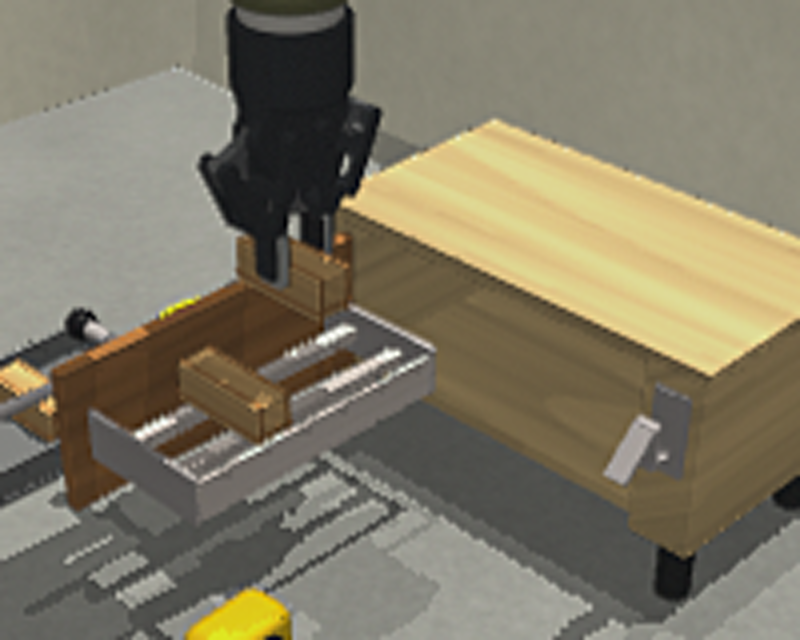

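View pics/w11.png

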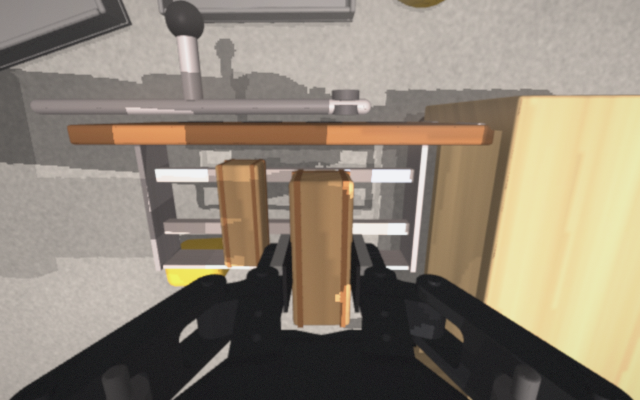

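Raw2 is held level above the free slot, beside raw1 at (242,215) in the wrist view. Lowering.

Request:
drive_tool(
  steps="0.001 0 -0.025 0 -0.006 0 220; 0.002 0 -0.045 0 -0.012 0 220; 0.002 0 -0.058 0 -0.012 0 220; 0.002 0 -0.063 0 -0.012 0 220; 0.002 0 -0.063 0 -0.012 0 220",
)

```text
clock: 23.55
ee_pos: [0.5792, 0.1228, 0.1424]
orientation: [0.487, 0.512, -0.483, 0.516]
contact_force: [0.5, -0.5, -0.5]
opening: 0.0285
```

Request:
drive_tool(
  steps="0 0 -0.002 0 0 0 220; 0 0 -0.004 0 0 0 220; 0 0 -0.004 0 0 0 220",
)

```text
clock: 23.85
ee_pos: [0.5792, 0.1228, 0.1387]
orientation: [0.488, 0.512, -0.483, 0.516]
contact_force: [0.7, 0.5, -0.4]
opening: 0.0288
```

Request:
drive_tool(
  steps="0 0 -0.002 0 0 0 220; 0 0 -0.004 0 0 0 220; 0 0 -0.004 0 0 0 220",
)

```text
clock: 24.15
ee_pos: [0.5793, 0.1228, 0.1346]
orientation: [0.488, 0.512, -0.483, 0.516]
contact_force: [-0.2, -0.2, -1.7]
opening: 0.0286
```

```bash
python3 fix.py 3.3 .577 .123 .13
```

```text
[0.5793 0.1228 0.1346] 3.332143063628046 0.028585433637486172 [-0.2 -0.2 -1.7]
rotvec [-0.001  0.009 -0.001] shift [-0.0023  0.0002 -0.0046]
```

Request:
drive_tool(
  steps="-0.001 0 -0.002 0 0.005 0 220; -0.001 0 -0.002 0 0.005 0 220",
)

```text
clock: 24.35
ee_pos: [0.5792, 0.1228, 0.1344]
orientation: [0.487, 0.513, -0.483, 0.516]
contact_force: [-1.1, -0.1, 9.6]
opening: 0.0287
```

Request:
drive_tool(
  steps="0 0 -0.002 0 0 0 220; 0 0 -0.002 0 0 0 220",
)

```text
clock: 24.55
ee_pos: [0.5795, 0.1225, 0.1344]
orientation: [0.487, 0.512, -0.483, 0.517]
contact_force: [-5.9, -1.5, 13.0]
opening: 0.0286
```

Request:
drive_tool(
  steps="0 0 0.001 0 0 0 190; 0 0 0.001 0 0 0 160; 0 0 0.001 0 0 0 120; 0 0 0.001 0 0 0 115; 0 0 0.03 0 0 0 115; 0 0 0.07 0 0 0 115; 0 0 0.11 0 0 0 115; 0 0 0.14 0 0 0 115",
)

```text
clock: 25.35
ee_pos: [0.5797, 0.1226, 0.2769]
orientation: [0.488, 0.512, -0.482, 0.517]
contact_force: [1.2, 0.9, 0.0]
opening: 0.0466
```

```bash
python3 - <<'E'
from pz import *
d=cam("wrist");W=pts(d);save(d,"w12")
for x in (.517,.578):
    P=W[(W[...,2]>.144)&(W[...,2]<.156)&(abs(W[...,0]-x)<.025)&(abs(W[...,1]-.12)<.055)];print(len(P),rect(P),P[:,2].mean(),P[:,2].std())
P=W[(W[...,2]>.163)&(W[...,2]<.175)&(W[...,0]<.66)&(W[...,1]>.14)];print(rect(P))
E
```

```text
[0.5797 0.1226 0.2769] 3.368710835857729 0.04658250014843336 [1.2 0.9 0. ]
2478 (array([518.6, 116.9]), array([30.4, 77.7]), 3.3) 0.14992231422499117 0.0009912955159921532
2442 (array([580.5, 123.8]), array([29.9, 78.7]), 3.5) 0.1500359551536826 0.0007501744955749035
(array([540.4, 178.3]), array([240.1,  12. ]), 3.6)
```

View pics/w12.png

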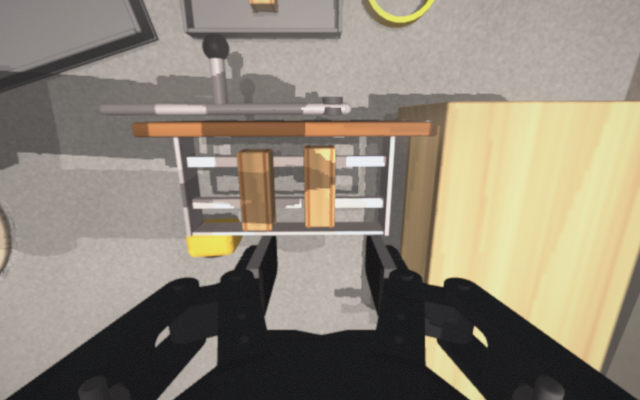

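Both fresh samples lie flat and square across both rails, 62 mm apart, with tops at 0.150. Angles are 3.3° and 3.5°, with the gate at 3.6°. To shut the gate I'll measure the pin again first.

```bash
python3 - <<'E'
from pz import *
d=cam("wrist");W=pts(d)
P=W[(W[...,2]>.135)&(W[...,2]<.16)&(W[...,1]>.197)&(W[...,1]<.28)&(abs(W[...,0]-.487)<.02)]
for y in np.arange(.197,.262,.005):
    q=P[(P[:,1]>=y)&(P[:,1]<y+.005)]
    if len(q):print(round(y,3),len(q),np.round(q.min(0),4),np.round(q.max(0),4))
E
python3 fix.py 3.3 .487 .215 .128
```

```text
[0.5808 0.1226 0.2816] 3.372766728578217 0.04713789974473565 [ 0.1 -0.6  5. ]
0.197 93 [0.4828 0.197  0.1451] [0.5068 0.202  0.153 ]
0.202 82 [0.4819 0.2021 0.1428] [0.4937 0.2069 0.1525]
0.207 85 [0.4822 0.207  0.1443] [0.4933 0.212  0.1521]
0.212 85 [0.4817 0.212  0.1444] [0.4931 0.217  0.1524]
0.217 87 [0.4811 0.217  0.1438] [0.4931 0.222  0.152 ]
0.222 89 [0.4808 0.222  0.1452] [0.4925 0.227  0.1526]
0.227 89 [0.4803 0.227  0.1442] [0.4921 0.232  0.152 ]
0.232 141 [0.4771 0.232  0.1422] [0.4949 0.2369 0.1555]
0.237 175 [0.4753 0.237  0.1427] [0.496  0.242  0.1569]
0.242 158 [0.4764 0.242  0.1453] [0.4962 0.2469 0.157 ]
0.247 89 [0.4771 0.247  0.1451] [0.4942 0.252  0.1546]
0.252 2 [0.4862 0.252  0.1466] [0.4888 0.2521 0.149 ]
[0.5807 0.1226 0.2787] 3.3697877425600953 0.04715512739522 [ 0.5 -0.3  0.1]
rotvec [ 0.     0.016 -0.001] shift [-0.0937  0.0924 -0.1507]
```

Request:
drive_tool(
  steps="-0.03 0.03 0 0 0.005 0 75; -0.06 0.06 0 0 0.01 0 75; -0.09 0.09 0 0 0.016 0 75; -0.094 0.094 -0.03 0 0.016 0 75; -0.094 0.094 -0.07 0 0.016 0 75; -0.094 0.094 -0.11 0 0.016 0 75; -0.094 0.094 -0.13 0 0.016 0 75; -0.094 0.094 -0.13 0 0.016 0 75",
)

```text
clock: 26.25
ee_pos: [0.4849, 0.2162, 0.1453]
orientation: [0.483, 0.516, -0.487, 0.513]
contact_force: [-0.3, -0.5, 0.5]
opening: 0.0602
```

```bash
python3 fix.py 3.3 .487 .217 .128;python3 - <<'E'
from h import *
save(cam("wrist"),"w13")
E
```

```text
[0.4849 0.2162 0.1453] 3.3696399376308057 0.06020737008537024 [-0.3 -0.5  0.5]
rotvec [ 0.001 -0.006 -0.001] shift [ 0.0021  0.0008 -0.0173]
```

View pics/w13.png

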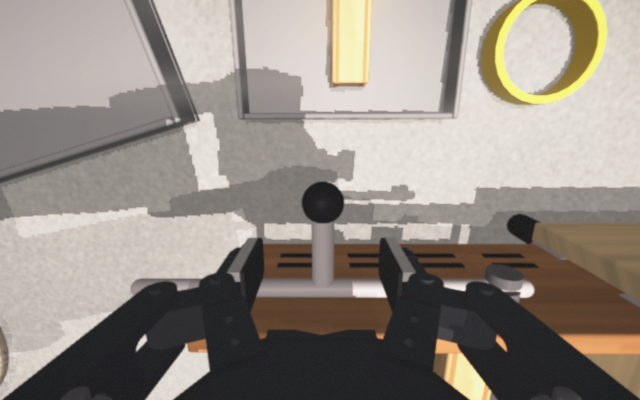

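The pin lies between the jaws at (322,255). I'll lower, close on it and lift the bar.

Request:
drive_tool(
  steps="0.002 0.001 -0.01 0 0 0 75; 0.002 0.001 -0.018 0 0 0 75; 0.002 0.001 -0.018 0 0 0 150; 0.002 0.001 -0.018 0 0 0 240; 0.002 0.001 -0.018 0 0 0 250; 0.002 0.001 -0.018 0 0 0 250; 0.002 0.001 -0.018 0 0 0 250; 0.002 0.001 -0.018 0 0 0 250",
)

```text
clock: 27.1
ee_pos: [0.4857, 0.2179, 0.13]
orientation: [0.483, 0.517, -0.487, 0.513]
contact_force: [-14.2, 0.4, 8.6]
opening: 0.0098
```

Request:
drive_tool(
  steps="0 0 0.006 0 0 0 250; 0 0 0.012 0 0 0 250; 0.001 0 0.018 0 0 0 250; 0.002 0 0.024 0 0 0 250; 0.003 0 0.028 0 0 0 250; 0.003 0 0.028 0 0 0 250",
)

```text
clock: 27.7
ee_pos: [0.489, 0.2179, 0.1584]
orientation: [0.483, 0.516, -0.487, 0.513]
contact_force: [3.8, -0.7, -5.0]
opening: 0.01
```

```bash
python3 -c "
from pz import *
from arc import *
arc(-np.arange(.06,1.65,.06))"
```

```text
[0.489  0.2179 0.1584] 3.381437093905567 0.009987212851890566 [ 3.8 -0.7 -5. ]
-0.06 [-0.001 -0.011]
-0.12 [-0.002 -0.023]
-0.18 [-0.002 -0.034]
-0.24 [-0.001 -0.046]
-0.3 [-0.    -0.057]
-0.36 [ 0.002 -0.069]
-0.42 [ 0.005 -0.08 ]
-0.48 [ 0.008 -0.091]
-0.54 [ 0.012 -0.102]
-0.6 [ 0.017 -0.112]
-0.66 [ 0.022 -0.122]
-0.72 [ 0.028 -0.132]
-0.78 [ 0.034 -0.142]
-0.84 [ 0.041 -0.151]
-0.9 [ 0.049 -0.159]
-0.96 [ 0.057 -0.168]
-1.02 [ 0.066 -0.175]
-1.08 [ 0.075 -0.182]
-1.14 [ 0.084 -0.189]
-1.2 [ 0.094 -0.195]
-1.26 [ 0.104 -0.2  ]
-1.32 [ 0.114 -0.205]
-1.38 [ 0.125 -0.209]
-1.44 [ 0.136 -0.213]
-1.5 [ 0.147 -0.216]
-1.56 [ 0.158 -0.218]
-1.62 [ 0.17 -0.22]
```

Request:
drive_tool(
  steps="0 -0.004 0 0 0 0.02 250; -0.001 -0.011 0 0 0 0.06 250; -0.002 -0.023 0 0 0 0.12 250; -0.002 -0.034 0 0 0 0.18 250; -0.001 -0.046 0 0 0 0.24 250; 0 -0.057 0 0 0 0.3 250; 0.002 -0.069 0 0 0 0.36 250; 0.005 -0.08 0 0 0 0.42 250",
)

```text
clock: 28.5
ee_pos: [0.4932, 0.1373, 0.1579]
orientation: [0.363, 0.607, -0.369, 0.603]
contact_force: [-0.7, 0.9, -5.1]
opening: 0.0096
```

```bash
python3 -c "
from pz import *
from arc import *
arc(-np.arange(.06,.5,.06))"
```

```text
[0.4932 0.1373 0.1579] 27.649983893221762 0.009586746983023125 [-0.7  0.9 -5.1]
-0.06 [ 0.003 -0.011]
-0.12 [ 0.008 -0.022]
-0.18 [ 0.012 -0.032]
-0.24 [ 0.018 -0.043]
-0.3 [ 0.024 -0.052]
-0.36 [ 0.03  -0.062]
-0.42 [ 0.037 -0.071]
-0.48 [ 0.045 -0.08 ]
```

Request:
drive_tool(
  steps="0.003 -0.011 0 0 0 0.06 250; 0.008 -0.022 0 0 0 0.12 250; 0.012 -0.032 0 0 0 0.18 250; 0.018 -0.043 0 0 0 0.24 250; 0.024 -0.052 0 0 0 0.3 250; 0.03 -0.062 0 0 0 0.36 250; 0.037 -0.071 0 0 0 0.42 250; 0.045 -0.08 0 0 0 0.48 250",
)

```text
clock: 29.3
ee_pos: [0.5377, 0.0569, 0.1575]
orientation: [0.207, 0.677, -0.214, 0.673]
contact_force: [0.3, 2.2, -3.6]
opening: 0.0095
```

```bash
python3 -c "
from pz import *
from arc import *
arc(-np.arange(.06,.8,.06))
save(cam('side'),'s14',(240,80,500,280),3)"
```

```text
[0.5377 0.0569 0.1575] 55.36350729993552 0.009524108563442813 [ 0.3  2.2 -3.6]
-0.06 [ 0.008 -0.008]
-0.12 [ 0.017 -0.016]
-0.18 [ 0.026 -0.023]
-0.24 [ 0.035 -0.03 ]
-0.3 [ 0.045 -0.036]
-0.36 [ 0.056 -0.041]
-0.42 [ 0.066 -0.046]
-0.48 [ 0.077 -0.05 ]
-0.54 [ 0.088 -0.054]
-0.6 [ 0.099 -0.056]
-0.66 [ 0.11  -0.059]
-0.72 [ 0.122 -0.06 ]
-0.78 [ 0.133 -0.061]
```

View pics/s14.png

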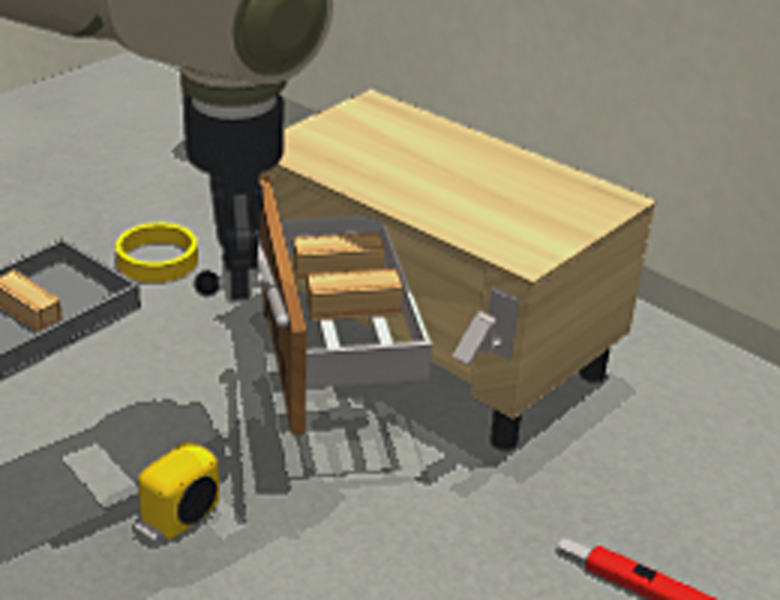

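The gate is most of the way shut and both samples are sitting in place, at (338,255) and (355,290) in the crop. I'll carry on.

Request:
drive_tool(
  steps="0.008 -0.008 0 0 0 0.06 250; 0.017 -0.016 0 0 0 0.12 250; 0.026 -0.023 0 0 0 0.18 250; 0.035 -0.03 0 0 0 0.24 250; 0.045 -0.036 0 0 0 0.3 250; 0.056 -0.041 0 0 0 0.36 250; 0.066 -0.046 0 0 0 0.42 250; 0.077 -0.05 0 0 0 0.48 250",
)

```text
clock: 30.15
ee_pos: [0.6155, 0.0063, 0.1569]
orientation: [0.039, 0.707, -0.046, 0.704]
contact_force: [-0.3, 3.2, -3.7]
opening: 0.0094
```

```bash
python3 -c "
from pz import *
from arc import *
arc(-np.arange(.03,.26,.03))
save(cam('side'),'s15',(300,80,500,240),4)"
```

```text
[0.6155 0.0063 0.1569] 83.13234860017417 0.009449036562542765 [-0.3  3.2 -3.7]
-0.03 [ 0.006 -0.002]
-0.06 [ 0.011 -0.003]
-0.09 [ 0.017 -0.005]
-0.12 [ 0.022 -0.006]
-0.15 [ 0.028 -0.007]
-0.18 [ 0.034 -0.008]
-0.21 [ 0.039 -0.009]
-0.24 [ 0.045 -0.01 ]
```

View pics/s15.png

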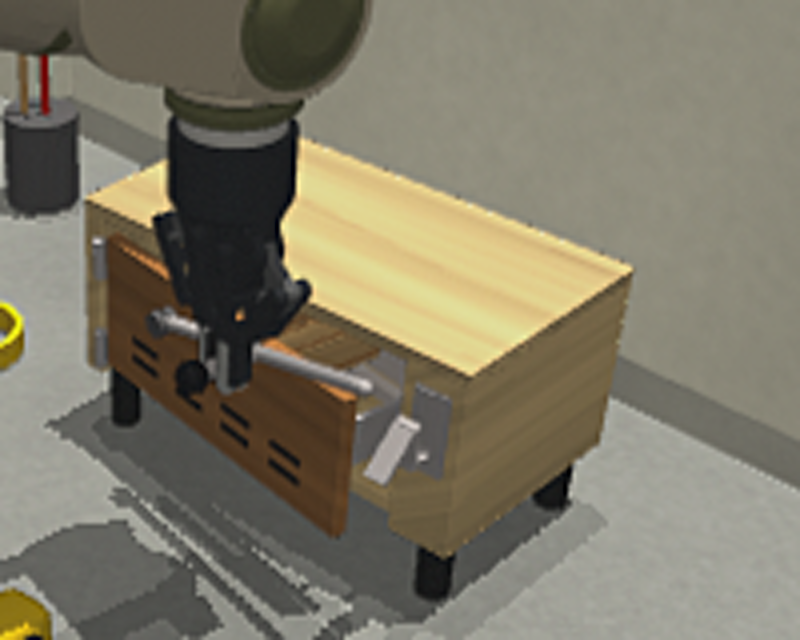

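Request:
drive_tool(
  steps="0.006 -0.002 0 0 0 0.03 250; 0.011 -0.003 0 0 0 0.06 250; 0.017 -0.005 0 0 0 0.09 250; 0.022 -0.006 0 0 0 0.12 250; 0.028 -0.007 0 0 0 0.15 250; 0.034 -0.008 0 0 0 0.18 250; 0.036 -0.009 0 0 0 0.185 250; 0.036 -0.009 0 0 0 0.185 250",
)

```text
clock: 31.0
ee_pos: [0.6484, -0.0024, 0.1543]
orientation: [-0.027, 0.713, 0.022, 0.701]
contact_force: [-23.2, 0.9, -4.0]
opening: 0.0097
```

```bash
python3 -c "
from pz import *
save(cam('side'),'s16',(300,80,500,240),4)
d=cam('wrist');save(d,'w16')"
```

```text
[ 0.6484 -0.0024  0.1543] 93.93226403719841 0.009696352027580405 [-23.2   0.9  -4. ]
```

View pics/s16.png

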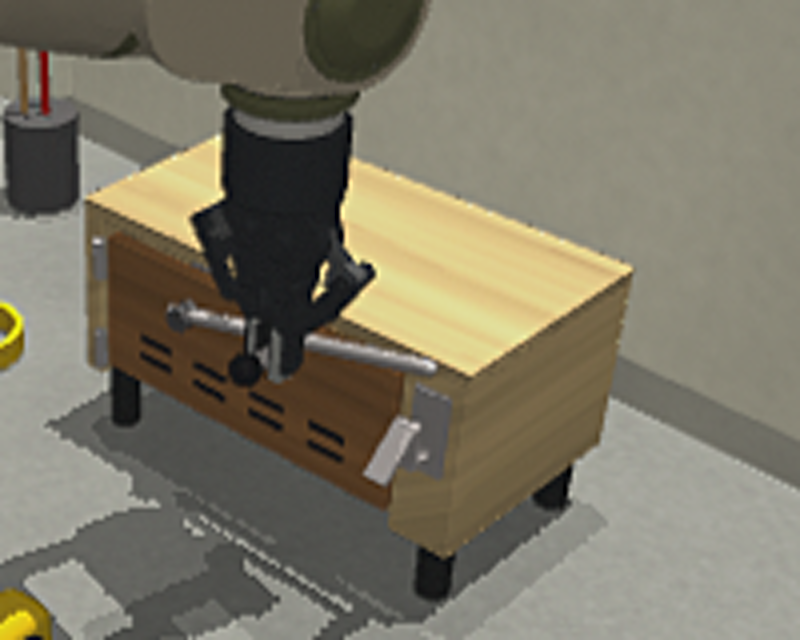

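The gate is against its stop with 23 N of pressing force. I'll lower the bar into the catch while holding it shut.

Request:
drive_tool(
  steps="0.002 0 -0.005 0 0 0 250; 0.002 -0.001 -0.01 0 0 0 250; 0.002 -0.002 -0.015 0 0 0 250; 0.002 -0.003 -0.02 0 0 0 250; 0.002 -0.003 -0.024 0 0 0 250; 0.002 -0.003 -0.024 0 0 0 250",
)

```text
clock: 31.7
ee_pos: [0.6487, -0.0049, 0.1313]
orientation: [-0.027, 0.714, 0.022, 0.699]
contact_force: [-14.9, 0.9, 8.2]
opening: 0.0096
```

```bash
python3 -c "
from pz import *
save(cam('side'),'s17',(300,80,500,240),4)"
```

```text
[ 0.6487 -0.0049  0.1313] 93.97401721575048 0.009563159447671544 [-14.9   0.9   8.2]
```

View pics/s17.png

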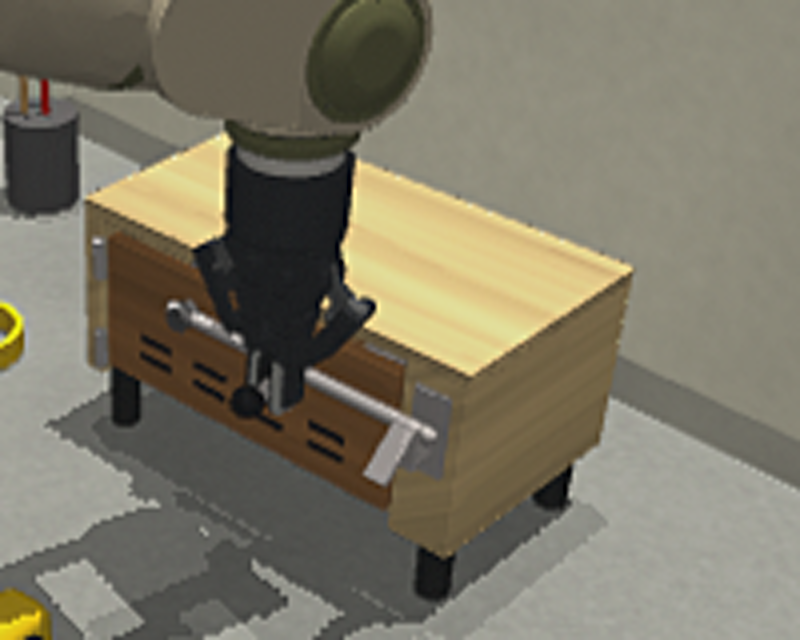

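The bar has dropped in behind the lip, at (430,435) in the crop. I'll release it and retreat.

Request:
drive_tool(
  steps="0 0 0 0 0 0 180; 0 0 0 0 0 0 90; 0 0 0 0 0 0 40; 0 0 0 0 0 0 40; 0 0 0.03 0 0 0 40; 0 0 0.07 0 0 0 40; -0.02 0 0.11 0 0 0 40; -0.06 0 0.15 0 0 0 40",
)

```text
clock: 32.55
ee_pos: [0.5936, -0.0051, 0.2779]
orientation: [-0.027, 0.714, 0.022, 0.7]
contact_force: [-0.1, 0.7, 0.8]
opening: 0.0721
```

Request:
drive_tool(
  steps="-0.04 0.03 0.02 0 0 0 40; -0.06 0.07 0.03 0 0 0 40; -0.08 0.11 0.03 0 0 0 40; -0.1 0.15 0.03 0 0 0 40; -0.12 0.19 0.03 0 0 0 40; -0.14 0.23 0.03 0 0 0 40; -0.16 0.27 0.03 0 0 0 40; -0.18 0.3 0.03 0 0 0 40",
)

```text
clock: 33.35
ee_pos: [0.4125, 0.2968, 0.3081]
orientation: [-0.027, 0.714, 0.023, 0.7]
contact_force: [0.4, -0.1, -0.9]
opening: 0.0721
```

```bash
python3 - <<'E'
from pz import *
s=cam('side');save(s,'s18',(300,80,500,240),4);save(s,'s18f')
d=cam('top');save(d,'t18');W=pts(d)
a=np.radians(3.6);ex=np.array([np.cos(a),np.sin(a)]);ey=np.array([-np.sin(a),np.cos(a)]);c=np.array([.7733,.0496])
L=np.stack([(W[...,:2]-c)@ex,(W[...,:2]-c)@ey,W[...,2]],-1)
m=(L[...,2]>.12)&(L[...,2]<.185)&(L[...,0]<-.094)&(L[...,0]>-.2)
for y in (-.15,-.12,-.1,-.08,-.02,0,.02):
    q=L[m&(abs(L[...,1]-y)<.008)&(L[...,0]>-.108)];print(y,np.round(q.max(0),3),np.round(q.min(0),3))
W2=pts(s);L2=np.stack([(W2[...,:2]-c)@ex,(W2[...,:2]-c)@ey,W2[...,2]],-1)
for y in (.1,.05,0,-.05,-.1):
    q=L2[(abs(L2[...,1]-y)<.01)&(L2[...,2]>.07)&(L2[...,2]<.11)&(L2[...,0]<-.06)&(L2[...,0]>-.12)];print(y,len(q),np.round(np.median(q,0),4))
def reg(x0,y0,x1,y1,zlo,zhi):
    m=np.zeros(W.shape[:2],bool);m[y0:y1,x0:x1]=1
    return W[m&(W[...,2]>zlo)&(W[...,2]<zhi)]
for n,a in dict(tm=(315,220,345,260,.03,.08),roll=(178,140,220,182,.01,.04),knife=(405,130,480,165,.008,.03),dry=(178,190,225,258,.03,.04)).items():
    P=reg(*a);print(n,len(P),rect(P) if len(P) else 0)
E
```

```text
[0.4125 0.2968 0.3081] 94.03388887809277 0.07207546184449402 [ 0.4 -0.1 -0.9]
-0.15 [-0.094 -0.142  0.171] [-0.106 -0.152  0.143]
-0.12 [-0.097 -0.113  0.153] [-0.106 -0.127  0.141]
-0.1 [-0.096 -0.093  0.156] [-0.107 -0.108  0.144]
-0.08 [-0.097 -0.072  0.155] [-0.107 -0.087  0.144]
-0.02 [-0.097 -0.012  0.154] [-0.107 -0.027  0.144]
0 [-0.098  0.007  0.153] [-0.107 -0.008  0.144]
0.02 [-0.098  0.028  0.153] [-0.107  0.013  0.146]
0.1 57 [-0.0925  0.0999  0.0899]
0.05 60 [-0.0924  0.05    0.0903]
0 20 [-0.0922 -0.0011  0.0761]
-0.05 70 [-0.092  -0.0488  0.0908]
-0.1 57 [-0.0918 -0.0966  0.0894]
tm 426 (array([438.2,  16.1]), array([65.2, 42.1]), 7.2)
roll 367 (array([666.3, 351.5]), array([88.9, 88.3]), 13.1)
knife 490 (array([ 647.8, -304.4]), array([ 53.7, 173.4]), 12.3)
dry 264 (array([489.8, 335. ]), array([165.9, 104. ]), 5.0)
```

View pics/s18.png

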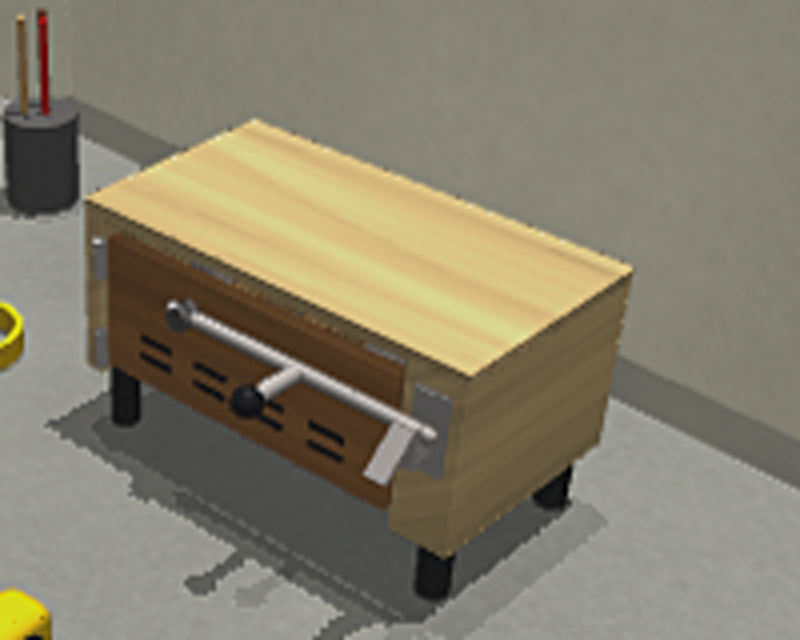

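View pics/t18.png

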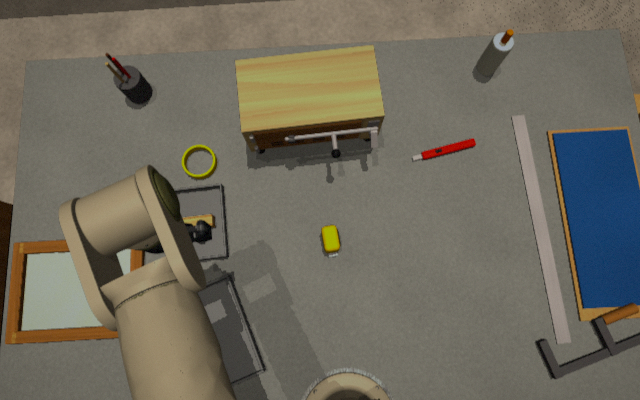

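View pics/s18f.png

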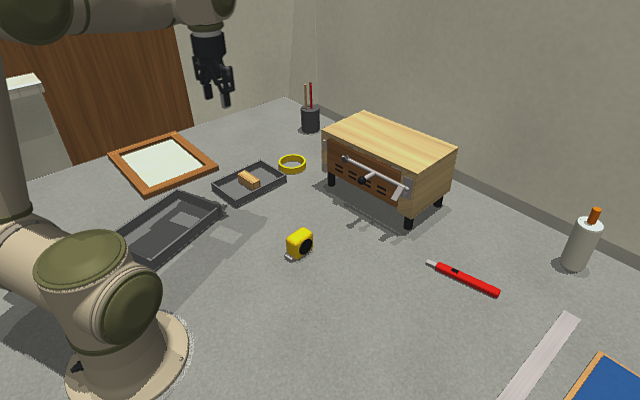

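The gate face sits at -0.092 m along its whole length, which is its starting value. The bar is level at about 0.15 and behind the lip, and nothing is left on the bench. Handing in.

```bash
python3 - <<'E'
from h import *
print(workorder.finish_job(), monitor.observe()["clock"])
E
```

```text
the job is handed in; nothing more can be done
the job is handed in; nothing more can be done
```

The job is done and handed in at about 33 s of the 208 s allowed.

- **What I did:** I lifted the latch bar by its pin and swung the gate open. The one dried sample went into the smaller grey tray. The two fresh samples went across both rails, and I swung the gate shut with the bar held up and then lowered it behind the lip. One fresh sample was knocked aside during the run, so I measured it again before picking it up.
- **Rack:** before closing, both samples' tops were at 0.150 m. Their angles were 3.3° and 3.5°, against 3.6° for the gate, and they were about 62 mm apart. They still looked in place during the swing, but I could not see them once the gate was shut.
- **Gate and latch:** the panel face was back at its starting plane along its whole length. The bar was level behind the lip, with the gripper clear.
- **Tray:** the dried sample was seen lying flat.
- **Bystanders:** the tape measure and tape roll stayed within 0.3 mm of where they started. The knife's final box fit (54×173 mm, centre 14 mm off) disagreed with the first one (24×180 mm). The knife sits at the same pixels in both pictures and the arm never came near it, so I took this as noise in the depth threshold. The final box fit on the sample in the tray also failed because the arm hid it from the top camera.

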